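Put the paints back in the caddy, leave the glue, pump and rinse jar

ROBOT

A 6-joint arm with a two-finger parallel gripper is mounted at the origin on the work surface. World frame = base frame: x ahead of the robot, y to its left, z up, the work surface at z = 0. Lengths are in mm, angles in rad, forces in N, time in s.
With the tool pointing down it reaches from about 275 to 1000 mm from the base axis. Payload 8.4 kg.
Tool frame: the origin (TCP) lies between the finger pads; the fingertips stand r.nose_length ahead of it and the grasp point (between the pads) lies 8 mm behind it (r.nose_length is the distance from the TCP to the fingertips, in mm); y points along the fingers, x is the direction in which the jaws open and shut, and the axes are right-handed (so a half turn about y gives the same grasp; the last joint's range is limited). The gripper opens to 85 mm and grips with 20 to 120 N. Pads are 22 mm wide; open, the fingers measure 114 mm over their backs; the gripper's body (76 mm by 85 mm) begins 54 mm behind the grasp point. The pads swing forward as they close: fully open they stand 13 mm farther back than shut.
Start: joints at [-1.278, 0.353, 1.633, -0, 1.155, -0.002], TCP at [181.591, -598.041, 242.281] pointing down, gripper open.
Joint ranges: [-2.63, 2.63], [-0.92, 2.1], [0.06, 2.66], [-1.3, 4.44], [0, 2.69], [-3.02, 3.02]. Speed limits (rad/s): [2.22, 2.22, 2.79, 3.14, 3.14, 3.14].

INTERFACE

Orientations are given as [roll, pitch, yaw] about the fixed x, y, z axes, in that order (R = Rz(yaw) Ry(pitch) Rx(roll)).
In Python, from rig import r, cams, order gives the robot as it stands. The module is installed in compiled form; this text tells all that it offers.
- The arm moves only by the shell command python3 -m crank 'ROWS' [FORCE]. ROWS is JSON, a list of rows, each a list of 7 numbers: the turn, a rotation vector about the tool's x, y, z in degrees, then the shift along the tool's x, y, z in cm, then the opening, from -1 (shut) to 1 (fully open). A call has exactly 10 rows; each row shifts and turns the pose as measured when the row begins, along the tool's axes as they then stand; what a row does not reach is not made up. A row lasts 1/12 s, in which the tool goes at most 41.7 mm and 7.16 degrees, less where a joint would pass 70% of its speed; a pose out of reach is approached as far as the arm can. A call with a gripper value outside its range is refused whole. The fingers move at their own pace and stop on an object; FORCE is the grip in N (left out, the last holds). Time passes only in rows, so rows that do not move let the fingers close, or fill a call up. It gives the time, the measured TCP pose, the force and the opening at its end, in the units of the state.
- r.sense(): the state, without advancing time (a new reading comes with each control period).
- cams.grab_frame(name): name is "side" or "top" or "wrist"; returns the picture (384x512x3 uint8, blue, green, red); there is no depth.
- cams.camera_info(name): a dict with "intrinsics" (3x3 intrinsics, pixels), "view" (4x4, takes a point from world to camera coordinates); the wrist camera has in their place "hand_eye" (4x4, takes a point from camera to tool coordinates, whose origin is the TCP and whose axes are the tool frame's). Camera axes: x right, y up, looking along -z (the intrinsics and any distortion apply to the point x, -y, -z); pixel columns grow to the right and rows downward; lengths in mm; the calibration is good to about 2 mm. The wrist camera is an equidistant fisheye: a pixel r from the principal point sees the ray r / f radians off the axis. A picture is of the moment at which its call begins: read the wrist's pose just before it. camera_info takes no time and is no camera call.
- order.sign_off(): hands the job in, once; it reports no verdict.
The state is a dict: "clock": time; "qpos": joint angles; "qvel": joint speeds; "joint_efforts": joint torques, N m; "eef_pos": TCP position; "tcp_rot": TCP orientation; "contact_force": force on the tool from outside, world axes, zero at the start; "wrist_torque": the same for the moment, N m; "opening": opening from 0.0 (shut) to 1.0 (fully open).
Only numpy, scipy, OpenCV 4.12 (cv2) and the standard library are available. Lean on these libraries where they do the work, as an engineer would, in place of code of your own. Each camera call takes 0.05 s, during which the arm holds its last target.

TASK

Put the four paints away in the green caddy: the slim dropper bottle, the medium flip-top bottle, the tall bottle and the lidded jar, each standing upright on the floor of the pocket made to its size, the narrowest pocket for the slimmest and so on up to the widest for the jar. Leave the glue bottle with the long nozzle, the pump bottle and the open rinse jar standing where they are; they are not paints.

Things in the scene. Friction and masses are not known exactly. Their poses are not given: they have to be found in the camera images.
- caddy: Mint-green plastic caddy, fixed: open box 88 x 258 mm (x by y), 35 mm high; walls and dividers 4 mm, inner floor 4 mm above the bench. Four pockets in a row along its y, each 80 mm long in x, centred at x = 0; widths 44, 54, 64, 76 mm, centred at y = -103, -50, +13, +87 mm. Each is 16 mm wider than its container. Origin: centre of the underside, z up; yaw within 0.2 rad.
- dropper: Paint: the slim dropper bottle, 28 mm in diameter, 88 mm tall, white with a paper label; straight sides up to 60 mm, then a small tapered black cap (18 mm at its foot, 10 mm at the tip). About 35 g. Its place is the 44 mm pocket. Origin: centre of its underside; z up through the cap.
- fliptop: Paint: the medium flip-top bottle, 38 mm in diameter, 95 mm tall, white with a paper label; straight sides up to 70 mm, a sloped shoulder, then a flat-topped black cap 29 mm in diameter. About 85 g. Its place is the 54 mm pocket. Origin: centre of its underside; z up through the cap.
- tall: Paint: the tall bottle, 48 mm in diameter, 122 mm tall, white with a paper label; straight sides up to 92 mm, a sloped shoulder, then a flat black cap 29 mm in diameter. About 190 g. Its place is the 64 mm pocket. Origin: centre of its underside; z up through the cap.
- jar: Paint: the squat jar with its black screw lid on, 60 mm in diameter over the lid and 60 mm tall; white body 57 mm in diameter, the lid from 40 mm up. About 150 g. Its place is the 76 mm pocket. Origin: centre of its underside; z up through the cap.
- glue: Not paint, stays: glue bottle with the same white body as the flip-top bottle (38 mm in diameter, straight up to 70 mm) but a long pointed black nozzle, 125 mm tall in all. Stands loose. Origin: centre of its underside; z up through the cap.
- pump: Not paint, stays: varnish pump bottle with the same white body as the tall bottle (48 mm in diameter) but a black pump head whose spout sticks out 40 mm towards the robot side, 136 mm tall in all. Stands loose. Origin: centre of its underside; z up through the cap.
- rinse_jar: Not paint, stays: open rinse jar, the same white body as the paint jar (57 mm in diameter, 56 mm tall) but without a lid, so that one looks into it. Stands loose. Origin: centre of its underside; z up.
- gourd: Bystander, fixed: the tan pear-shaped gourd being decorated, on a black ring stand, 110 mm in diameter, about 165 mm tall with its stem; it stands beside the caddy. Origin: centre of its underside.
Not all that is in view belongs to the job. What is shaped like the jar but pink, purple or yellow is not meant.

How it is judged (in metres and radians):
At the end, for the whole second after the job is handed in: The dropper, flip-top and tall bottles and the lidded jar each stand in their own pocket (44, 54, 64 and 76 mm wide in turn), released and at rest, within 7 degrees of upright and with the underside on the pocket's floor (less than 6 mm above it) (y of dropper in the frame of caddy between -0.114 and -0.092 m and x of dropper in the frame of caddy between -0.029 and 0.029 m and z of each of dropper, fliptop, tall, jar in the frame of caddy below 0.01 m and angle between each of dropper, fliptop, tall, jar's own z axis and vertical below 0.12 rad and linear speed of each of dropper, fliptop, tall, jar below 0.02 m/s and y of fliptop in the frame of caddy between -0.061 and -0.039 m and x of fliptop in the frame of caddy between -0.024 and 0.024 m and y of tall in the frame of caddy between 0.002 and 0.024 m and x of tall in the frame of caddy between -0.019 and 0.019 m and y of jar in the frame of caddy between 0.076 and 0.098 m and x of jar in the frame of caddy between -0.013 and 0.013 m); the robot touches nothing.
It fails at once if the glue bottle is pushed or lifted more than 25 mm from where it stood, or knocked over (distance of glue from where it was at the start of the episode above 0.025 m or angle between glue's own z axis and vertical above 0.5 rad).
It fails at once if the pump bottle is pushed or lifted more than 25 mm from where it stood, or knocked over (distance of pump from where it was at the start of the episode above 0.025 m or angle between pump's own z axis and vertical above 0.5 rad).
It fails at once if the rinse jar is pushed or lifted more than 25 mm from where it stood, or knocked over (distance of rinse_jar from where it was at the start of the episode above 0.025 m or angle between rinse_jar's own z axis and vertical above 0.5 rad).
It also fails if it takes over 106 s, if anything falls off the work surface, if the arm or the gripper's body presses on something with over 40 N, if the wrist force passes 120 N, or if a joint passes its speed limit or range.

## Working session

There is one attempt and no reset: what is moved stays moved. The work goes in short steps, Python scripts to look and compute and a shell command to move; the robot and the scene stay as the last step left them, time stands still between calls to the robot, and variables do not carry over. Pictures are saved under pics/ and viewed, and the job is handed in when it is done.

```bash
mkdir -p pics; python3 - <<'E'
from rig import r,cams
import cv2
s=r.sense();print(s, r.nose_length)
for n in("top","side","wrist"):
    i=cams.camera_info(n);print(n,i)
    cv2.imwrite(f"pics/{n}0.png",cams.grab_frame(n))
E
```

```text
{'clock': 0.0, 'qpos': array([-1.27843033e+00,  3.53633742e-01,  1.63409272e+00,  1.52907092e-05,
        1.15521582e+00, -2.39957406e-03]), 'qvel': array([-5.86011946e-05, -6.55837029e-04,  1.85692051e-03,  4.13769366e-04,
        2.94720782e-04,  6.02205504e-04]), 'joint_efforts': array([ 2.13160420e-03, -6.05246472e+01, -3.42068624e+01, -9.69689813e-05,
        9.14415345e-03, -9.03238401e-06]), 'eef_pos': array([ 181.44976257, -597.62007401,  241.58839259]), 'tcp_rot': array([-1.57077911e+00,  1.34958751e-03, -1.27603693e+00]), 'contact_force': array([-0.35079485, -0.0534031 ,  1.05361899]), 'wrist_torque': array([ 0.02186812,  0.0014871 , -0.04076429]), 'opening': 1.0020936674181717} 11.0
top {'intrinsics': array([[355.63191696,   0.        , 258.97917336],
       [  0.        , 355.63191696, 189.94344632],
       [  0.        ,   0.        ,   1.        ]]), 'view': array([[-1.16336524e-02, -9.99898469e-01,  8.22858480e-03,
         9.91435021e-01],
       [ 9.90116714e-01, -1.03688601e-02,  1.39862003e-01,
        -4.43362360e+02],
       [-1.39762481e-01,  9.77436527e-03,  9.
[... 481 characters left out ...]
      [-1.66996166e-01, -6.22550210e-01,  7.64554456e-01,
        -9.68360497e+02],
       [ 0.00000000e+00,  0.00000000e+00,  0.00000000e+00,
         1.00000000e+00]])}
wrist {'intrinsics': array([[297.31863964,   0.        , 249.65223709],
       [  0.        , 297.31863964, 194.33021658],
       [  0.        ,   0.        ,   1.        ]]), 'hand_eye': array([[ 9.99999726e-01, -5.05239236e-04, -5.41234038e-04,
        -2.48110497e-01],
       [-3.65909832e-04,  2.98255796e-01, -9.54485907e-01,
        -1.32359904e+02],
       [ 6.43669919e-04,  9.54485843e-01,  2.98255529e-01,
         7.67354488e+01],
       [ 0.00000000e+00,  0.00000000e+00,  0.00000000e+00,
         1.00000000e+00]])}
```

View pics/top0.png

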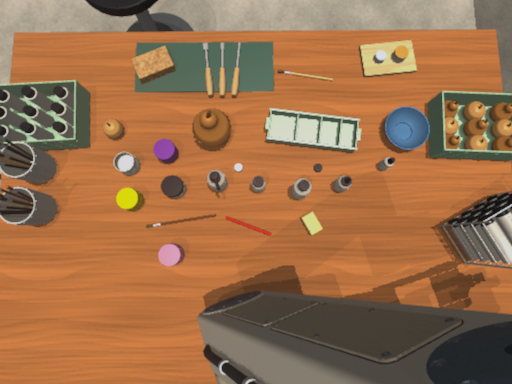

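View pics/side0.png

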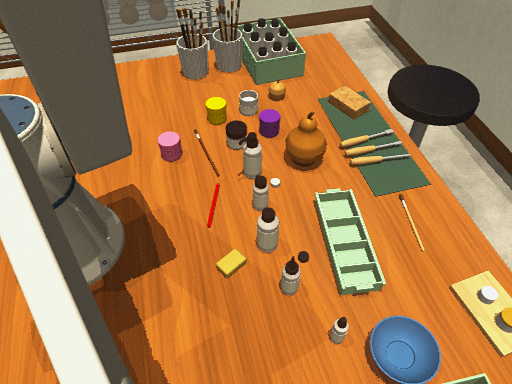

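View pics/wrist0.png

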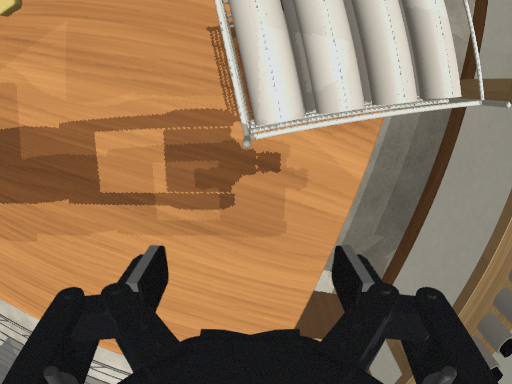

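```bash
python3 - <<'E'
import cv2
t=cv2.imread("pics/top0.png")[95:245,100:420]
cv2.imwrite("pics/tz.png",cv2.resize(t,None,fx=2.5,fy=2.5,interpolation=cv2.INTER_CUBIC))
t=cv2.imread("pics/side0.png")[80:350,140:400]
cv2.imwrite("pics/sz.png",cv2.resize(t,None,fx=2.2,fy=2.2,interpolation=cv2.INTER_CUBIC))
E
```

```text
(no output)
```

View pics/tz.png

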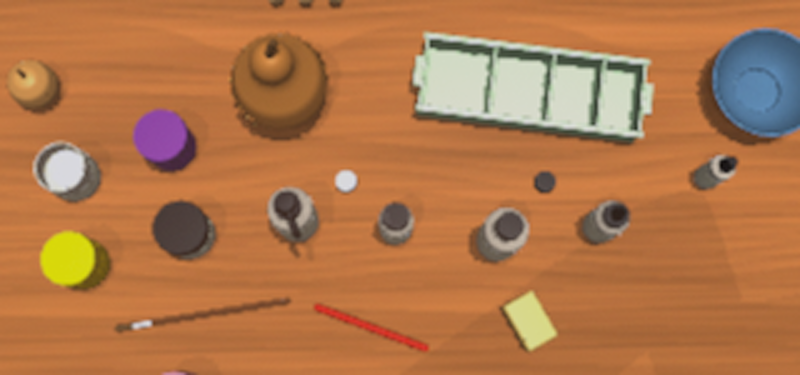

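View pics/sz.png

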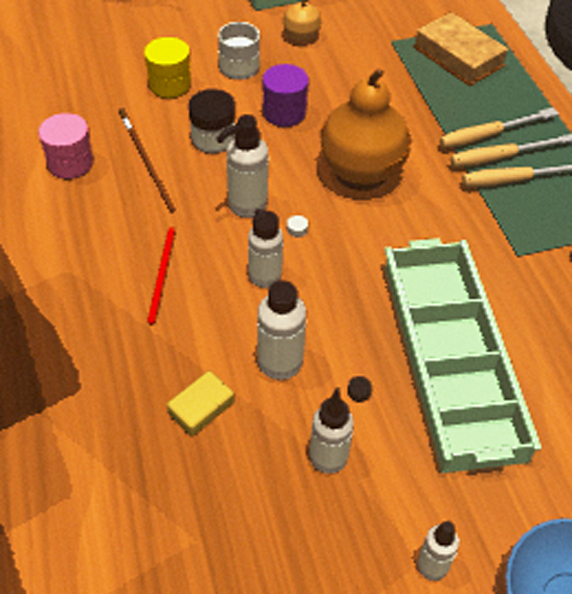

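```bash
cat > h.py <<'E'
import numpy as np,cv2
from rig import r,cams
def ray(n,u,v):
    i=cams.camera_info(n);K=i["intrinsics"];V=i["view"]
    d=np.array([(u-K[0,2])/K[0,0],-(v-K[1,2])/K[1,1],-1.])
    R=V[:3,:3];return -R.T@V[:3,3],R.T@d
def onz(n,u,v,z):
    c,d=ray(n,u,v);return c+d*(z-c[2])/d[2]
def proj(n,p):
    i=cams.camera_info(n);q=i["view"][:3,:3]@np.asarray(p,float)+i["view"][:3,3];K=i["intrinsics"]
    return np.array([K[0,0]*q[0]/-q[2]+K[0,2],K[1,1]*-q[1]/-q[2]+K[1,2]])
def tri(a,b):
    (c1,d1),(c2,d2)=a,b
    A=np.stack([d1,-d2],1);s=np.linalg.lstsq(A,c2-c1,rcond=None)[0]
    p,q=c1+s[0]*d1,c2+s[1]*d2;return (p+q)/2,np.linalg.norm(p-q)
E
python3 - <<'E'
from h import *
print("cam",ray("top",0,0)[0],ray("side",0,0)[0])
t=cv2.imread("pics/top0.png");s=cv2.imread("pics/side0.png")
def blobs(im,x0,y0,x1,y1,th,amin):
    m=np.zeros(im.shape[:2],np.uint8);m[y0:y1,x0:x1]=(im.max(2)[y0:y1,x0:x1]<th)*255
    n,l,st,c=cv2.connectedComponentsWithStats(m)
    for k in range(1,n):
        if st[k,4]>=amin:print(st[k],c[k].round(1))
print("top");blobs(t,140,140,420,210,75,8)
print("side");blobs(s,220,110,360,350,60,8)
hsv=cv2.cvtColor(t,cv2.COLOR_BGR2HSV)
m=((hsv[...,0]>40)&(hsv[...,0]<95)&(hsv[...,1]>15)).astype(np.uint8)*255
m[:, :255]=0;m[:,375:]=0;m[:95]=0;m[165:]=0
cv2.imwrite("pics/gm.png",cv2.resize(m[95:165,255:375],None,fx=6,fy=6,interpolation=0))
c=max(cv2.findContours(m,0,1)[0],key=cv2.contourArea)
print(cv2.minAreaRect(c),cv2.contourArea(c))
cv2.imwrite("pics/gc.png",cv2.resize(t[95:165,255:375],None,fx=6,fy=6,interpolation=cv2.INTER_CUBIC))
E
```

```text
cam [ 303.12499239    5.89610647 1024.54113275] [ 280.12172486 -627.59920326  816.72107293]
top
[163 148  15  15  77] [172.1 157.2]
[388 158   6   6  29] [390.5 160.4]
[210 174  10  16  48] [215.7 181.1]
[162 176  10  10  27] [165.6 180.2]
[342 177   9   9  55] [345.9 180.7]
[170 181  13  16  35] [178.5 191. ]
[298 186   6   5   8] [300.4 188.6]
side
[308 114   5   5  11] [309.2 115.9]
[226 121  20  18 308] [235.6 129.7]
[239 133  19  15 155] [250.1 140.5]
[347 143  13   5  16] [353.4 145.3]
[351 155   9   2  10] [355.  155.5]
[293 160  22   7  46] [302.7 163.6]
[255 175  11  14 110] [260. 182.]
[262 208  12  15 115] [267.4 215.1]
[298 252  10  11  51] [302.6 257.1]
[285 258  13  17 124] [291.2 266.8]
[338 318   8  10  52] [341.3 323.3]
((312.6846618652344, 129.52308654785156), (94.01832580566406, 32.124996185302734), 7.125016689300537) 1916.5
```

View pics/gc.png

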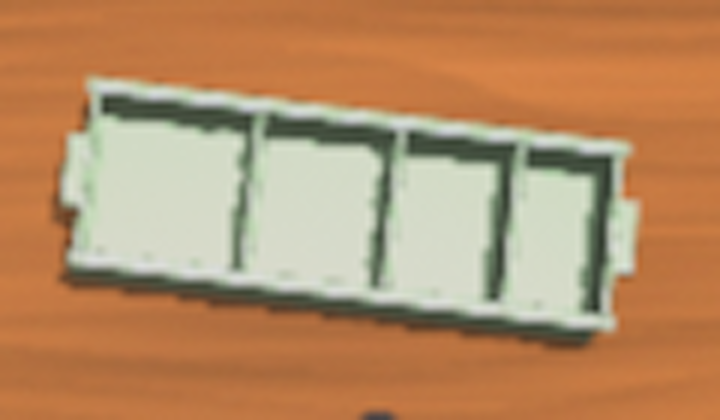

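```bash
python3 - <<'E'
from h import *
cz=[(88,80),(630,150),(612,330),(68,266)]
P=np.array([onz("top",u/6+255-.4,v/6+95-.4,35)[:2] for u,v in cz]);print(P.round(1))
print("sides",[np.linalg.norm(P[i]-P[(i+1)%4]).round(1) for i in range(4)])
Q=np.array([(44,129),(44,-129),(-44,-129),(-44,129)])
cp=P.mean(0);H=(P-cp).T@Q;a=np.arctan2(H[1,0]-H[0,1],H[0,0]+H[1,1])
R=np.array([[np.cos(a),-np.sin(a)],[np.sin(a),np.cos(a)]])
print("caddy",cp,a,"res",(P-cp-Q@R.T).round(1))
ob={"fliptop":(396,214,95,19),"tall":(509,226,122,24),"dropper":(729,162,88,14),"jar":(181,228,60,30)}
t=cv2.resize(cv2.imread("pics/top0.png"),None,fx=4,fy=4,interpolation=2);s=cv2.resize(cv2.imread("pics/side0.png"),None,fx=4,fy=4,interpolation=2)
def circ(p,rad,z,col):
    for im,n in((t,"top"),(s,"side")):
        q=np.array([(proj(n,(p[0]+rad*np.cos(b),p[1]+rad*np.sin(b),z))+.5)*4 for b in np.linspace(0,6.3,40)]).astype(int)
        cv2.polylines(im,[q],True,col,1)
for k,(u,v,z,rad) in ob.items():
    p=onz("top",u/2.5+100-.3,v/2.5+95-.3,z);print(k,p.round(1))
    circ(p,rad,0.,(0,255,0)); circ(p,{"fliptop":14.5,"tall":14.5,"dropper":5,"jar":30}[k],z,(255,255,0))
for y0,y1,w in((-125,-81,0),(-77,-23,0),(-19,45,0),(49,125,0)):
    for im,n in((t,"top"),(s,"side")):
        for z,c in((35,(0,0,255)),(4,(255,0,0))):
            q=np.array([(proj(n,(*(cp+R@np.array(w)),z))+.5)*4 for w in((-40,y0),(-40,y1),(40,y1),(40,y0))]).astype(int)
            cv2.polylines(im,[q],True,c,1)
cv2.imwrite("pics/to.png",cv2.resize(t[400:880,560:1640],None,fx=.74,fy=.74,interpolation=3));cv2.imwrite("pics/so.png",cv2.resize(s[440:1400,860:1600],None,fx=.62,fy=.62,interpolation=3))
E
```

```text
[[ 683.1  -36.6]
 [ 645.6 -297.9]
 [ 556.5 -284.7]
 [ 590.4  -25.5]]
sides [np.float64(264.0), np.float64(90.1), np.float64(261.3), np.float64(93.4)]
caddy [ 618.9039056  -161.15924392] -0.13588525678673893 res [[ 3.2  2.7]
 [ 0.6 -2.9]
 [-1.3 -1.7]
 [-2.4  1.8]]
fliptop [460.2  -1.3  95. ]
tall [ 441.9 -117.1  122. ]
dropper [ 514.6 -361.7   88. ]
jar [452.9 234.1  60. ]
```

View pics/to.png

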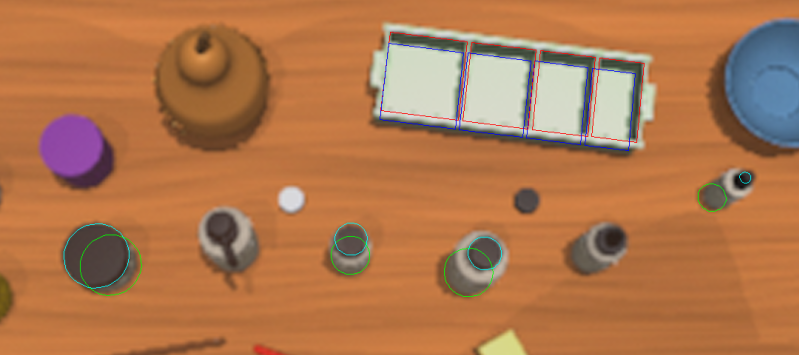

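View pics/so.png

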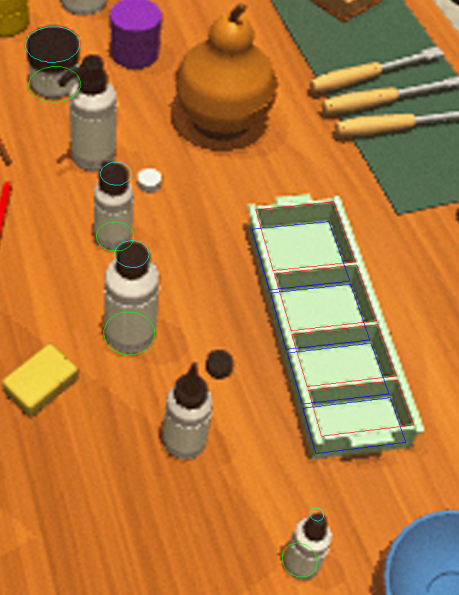

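```bash
cat >> h.py <<'E'
from scipy.spatial.transform import Rotation as Ro
def go(x,y,z,yaw=-0.136):
    s=r.sense();R=Ro.from_euler("xyz",s["tcp_rot"]).as_matrix()
    T=Ro.from_euler("xyz",[-np.pi/2,0,yaw]).as_matrix()
    print("t %.2f pos %s rot %s open %.3f F %s"%(s["clock"],s["eef_pos"].round(1),s["tcp_rot"].round(4),s["opening"],s["contact_force"].round(1)))
    print("turn deg",np.degrees(Ro.from_matrix(R.T@T).as_rotvec()).round(2),"shift cm",(R.T@(np.array([x,y,z])-s["eef_pos"])/10).round(2),"(after turn:",(T.T@(np.array([x,y,z])-s["eef_pos"])/10).round(2),")")
def cad(px,py,z,c=(618.9,-161.2),a=-0.136):
    return c[0]+px*np.cos(a)-py*np.sin(a),c[1]+px*np.sin(a)+py*np.cos(a),z
E
python3 -m crank '[[0,-6.6,0,0,0,0,0.13],[0,-6.6,0,0,0,0,0.13],[0,-6.6,0,0,0,0,0.13],[0,-6.6,0,0,0,0,0.13],[0,-6.6,0,0,0,0,0.13],[0,-6.6,0,0,0,0,0.13],[0,-6.6,0,0,0,0,0.13],[0,-6.6,0,0,0,0,0.13],[0,-6.6,0,0,0,0,0.13],[0,-6.6,0,0,0,0,0.13]]' 40
python3 -c "
from h import *
go(515,-362,240)
print(onz('top',407,128,40))"
```

```text
clock: 0.98
eef_pos: [180.9, -595.6, 238.3]
tcp_rot: [-1.564, 0.003, -0.074]
contact_force: [0.2, -0.4, -0.7]
opening: 0.568
t 0.98 pos [ 180.9 -595.6  238.3] rot [-1.5637  0.0027 -0.0736] open 0.568 F [ 0.2 -0.4 -0.7]
turn deg [-0.4   3.58 -0.17] shift cm [31.61 -0.07 25.76] (after turn: [29.94 -0.17 27.68] )
[ 617.59000233 -431.7245721    40.        ]
```

```bash
python3 -m crank '[[0,1.8,0,2.7,0,2.5,0.13],[0,1.6,0,2.7,0,2.5,0.13],[0,0,0,2.7,0,2.5,0.13],[0,0,0,2.7,0,2.5,0.13],[0,0,0,2.7,0,2.5,0.13],[0,0,0,2.7,0,2.5,0.13],[0,0,0,2.7,0,2.5,0.13],[0,0,0,2.7,0,2.5,0.13],[0,0,0,2.7,0,2.5,0.13],[0,0,0,0,0,0,0.13]]'
python3 -c "
from h import *
go(515,-362,240)
cv2.imwrite('pics/w1.png',cams.grab_frame('wrist'))"
```

```text
clock: 1.82
eef_pos: [455.9, -391.5, 236.3]
tcp_rot: [-1.562, 0.005, -0.127]
contact_force: [-0.1, 0.1, 0.5]
opening: 0.557
t 1.82 pos [ 455.9 -391.5  236.3] rot [-1.5624  0.0047 -0.1272] open 0.557 F [-0.1  0.1  0.5]
turn deg [-0.48  0.5  -0.27] shift cm [ 5.49 -0.37  3.67] (after turn: [ 5.46 -0.37  3.72] )
```

View pics/w1.png

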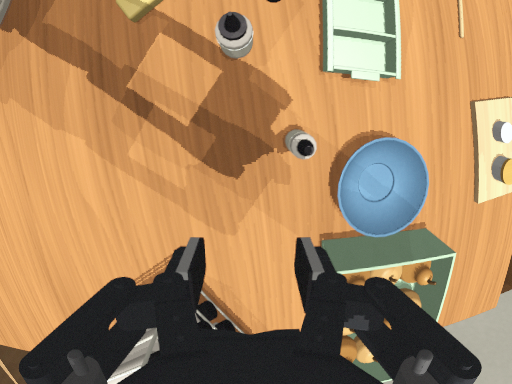

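```bash
cat >> h.py <<'E'
def wz(u,v,z,pos=None,rot=None):
    if pos is None: s=r.sense();pos,rot=s["eef_pos"],s["tcp_rot"]
    i=cams.camera_info("wrist");K=i["intrinsics"];H=i["hand_eye"]
    a=np.array([u-K[0,2],v-K[1,2]])/K[0,0];th=np.linalg.norm(a);e=a/th
    d=np.array([np.sin(th)*e[0],-np.sin(th)*e[1],-np.cos(th)])
    R=Ro.from_euler("xyz",rot).as_matrix()
    c=np.asarray(pos)+R@H[:3,3];d=R@H[:3,:3]@d
    return c+d*(z-c[2])/d[2]
E
python3 - <<'E'
from h import *
im=cv2.imread("pics/w1.png")
cv2.imwrite("pics/w1a.png",cv2.resize(im[110:180,260:340],None,fx=8,fy=8,interpolation=2))
cv2.imwrite("pics/w1b.png",cv2.resize(im[0:90,300:420],None,fx=6,fy=6,interpolation=2))
P=([455.9,-391.5,236.3],[-1.5624,.0047,-.1272])
print(wz(307,149,88,*P))
for p in((322,77),(399,79),(353,80),(378,80)):print(p,wz(*p,35,*P).round(1))
E
```

```text
[ 514.95968272 -362.91087767   88.        ]
(322, 77) [ 550. -291.   35.]
(399, 79) [ 647.6 -296.5   35. ]
(353, 80) [ 586.7 -296.4   35. ]
(378, 80) [ 618.7 -297.3   35. ]
```

View pics/w1a.png

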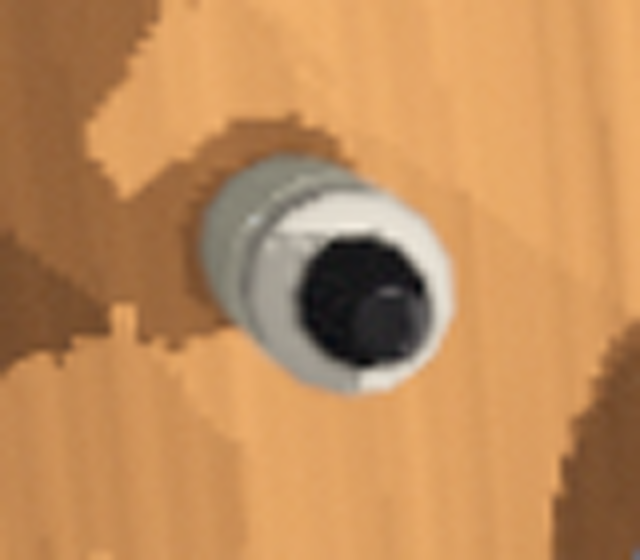

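View pics/w1b.png

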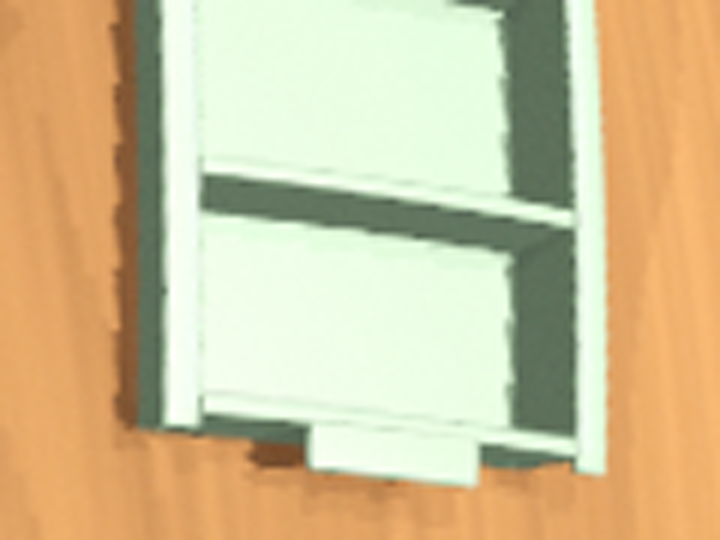

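```bash
python3 - <<'E'
from h import *
P=([455.9,-391.5,236.3],[-1.5624,.0047,-.1272])
print(wz(309,149,88,*P),wz(303.3,146,60,*P))
a=wz(327,70.6,35,*P);b=wz(400.6,78.6,35,*P);print(a,b,np.linalg.norm(a-b),np.arctan2(b[1]-a[1],b[0]-a[0]))
print(cad(-44,-129,35),cad(44,-129,35))
print("dropper pk",cad(0,-103,0))
E
```

```text
[ 516.922277   -363.11951551   88.        ] [ 516.10442896 -363.88564794   60.        ]
[ 556.69785289 -283.94334492   35.        ] [ 649.96998176 -295.97128282   35.        ] 94.04446455691121 -0.12824755598495205
(np.float64(557.81631751023), np.float64(-283.04327529038676), 35) (np.float64(645.0037471111807), np.float64(-294.974416039673), 35)
dropper pk (np.float64(604.9351420775399), np.float64(-263.24892328293083), 0)
```

```bash
python3 -m crank '[[-0.48,0.5,-0.27,1.4,0,0.9,0.13],[0,0,0,1.4,0,0.9,0.13],[0,0,0,1.4,0,0.9,0.13],[0,0,0,1.3,0,0.8,0.13],[0,0,0,0,0,0,0.13],[0,0,0,0,0,0,0.13],[0,0,0,0,0,0,0.13],[0,0,0,0,0,0,0.13],[0,0,0,0,0,0,0.13],[0,0,0,0,0,0,0.13]]'
python3 -c "
from h import *
go(516.3,-363.4,110)"
```

```text
clock: 2.7
eef_pos: [513.6, -366.2, 234.4]
tcp_rot: [-1.572, 0.006, -0.136]
contact_force: [-0.4, -0.7, -0.1]
opening: 0.565
t 2.70 pos [ 513.6 -366.2  234.4] rot [-1.5717  0.0063 -0.136 ] open 0.565 F [-0.4 -0.7 -0.1]
turn deg [ 0.05 -0.   -0.36] shift cm [ 0.31 12.44  0.32] (after turn: [ 0.23 12.44  0.31] )
```

```bash
python3 -m crank '[[0,0,-0.36,0.25,2,0.3,0.13],[0,0,0,0,2,0,0.13],[0,0,0,0,2,0,0.13],[0,0,0,0,2,0,0.13],[0,0,0,0,2,0,0.13],[0,0,0,0,2,0,0.13],[0,0,0,0,0,0,0.13],[0,0,0,0,0,0,0.13],[0,0,0,0,0,0,0.13],[0,0,0,0,0,0,0.13]]'
python3 -c "
from h import *
go(516.3,-363.4,40)
cv2.imwrite('pics/w2.png',cams.grab_frame('wrist'))"
```

```text
clock: 3.53
eef_pos: [515.3, -367.7, 114.7]
tcp_rot: [-1.575, -0.006, -0.141]
contact_force: [-0.3, -0.5, 0.1]
opening: 0.565
t 3.53 pos [ 515.3 -367.7  114.7] rot [-1.5752 -0.0055 -0.1407] open 0.565 F [-0.3 -0.5  0.1]
turn deg [ 0.25 -0.27  0.32] shift cm [-0.    7.46  0.48] (after turn: [0.04 7.47 0.44] )
```

View pics/w2.png

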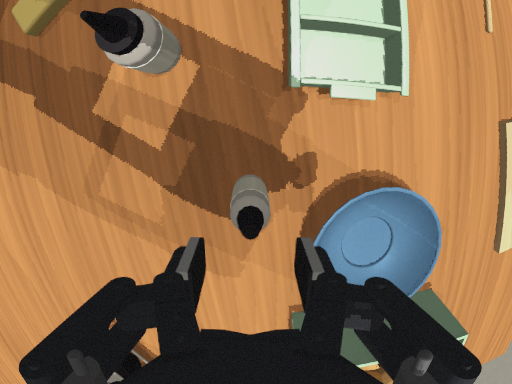

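```bash
python3 -c "
from h import *
P=([515.3,-367.7,114.7],[-1.5752,-.0055,-.1407])
print(wz(250,230,88,*P),wz(250,210,60,*P))"
python3 -m crank '[[0.25,-0.27,0.32,0,1,0.45,0.13],[0,0,0,0,1.3,0,0.13],[0,0,0,0,1.3,0,0.13],[0,0,0,0,1.3,0,0.13],[0,0,0,0,1.3,0,0.13],[0,0,0,0,1.3,0,0.13],[0,0,0,0,0,0,0.13],[0,0,0,0,0,0,0.13],[0,0,0,0,0,0,0.13],[0,0,0,0,0,0,0.13]]'
python3 -c "
from h import *
go(516.3,-363.4,40)"
```

```text
[ 516.77700154 -362.95223704   88.        ] [ 517.23935497 -361.01786277   60.        ]
clock: 4.42
eef_pos: [517.2, -362.9, 33.5]
tcp_rot: [-1.572, -0.002, -0.135]
contact_force: [-0.5, 0.6, 0.6]
opening: 0.563
t 4.42 pos [ 517.2 -362.9   33.5] rot [-1.5717 -0.0021 -0.1345] open 0.563 F [-0.5  0.6  0.6]
turn deg [0.05 0.08 0.12] shift cm [-0.08 -0.65 -0.06] (after turn: [-0.08 -0.65 -0.06] )
```

```bash
python3 -m crank '[[0,0,0,0,-0.8,0,0.13],[0,0,0,0,0,0,-1],[0,0,0,0,0,0,-1],[0,0,0,0,0,0,-1],[0,0,0,0,0,0,-1],[0,0,0,0,0,0,-1],[0,0,0,0,0,0,-1],[0,0,0,0,0,0,-1],[0,0,0,0,0,0,-1],[0,0,0,0,0,0,-1]]' 30
python3 -m crank '[[0,0,0,0,-1.5,0,-1],[0,0,0,0,-2,0,-1],[0,0,0,0,-2,0,-1],[0,0,0,0,-2,0,-1],[0,0,0,0,-2,0,-1],[0,0,0,0,-2,0,-1],[0,0,0,0,0,0,-1],[0,0,0,0,0,0,-1],[0,0,0,0,0,0,-1],[0,0,0,0,0,0,-1]]' 30
python3 -c "
from h import *
go(*cad(0,-103,150,c=(620,-161.5)))
cv2.imwrite('pics/w3.png',cams.grab_frame('wrist'))"
```

```text
clock: 5.25
eef_pos: [518.7, -364.0, 45.5]
tcp_rot: [-1.574, -0.007, -0.134]
contact_force: [-0.4, -0.0, -0.9]
opening: 0.316
clock: 6.08
eef_pos: [516.1, -362.2, 162.0]
tcp_rot: [-1.571, -0.001, -0.135]
contact_force: [0.1, -0.3, -0.3]
opening: 0.314
t 6.08 pos [ 516.1 -362.2  162. ] rot [-1.5711e+00 -9.0000e-04 -1.3450e-01] open 0.314 F [ 0.1 -0.3 -0.3]
turn deg [0.02 0.08 0.05] shift cm [ 7.59  1.2  10.98] (after turn: [ 7.57  1.2  10.99] )
```

View pics/w3.png

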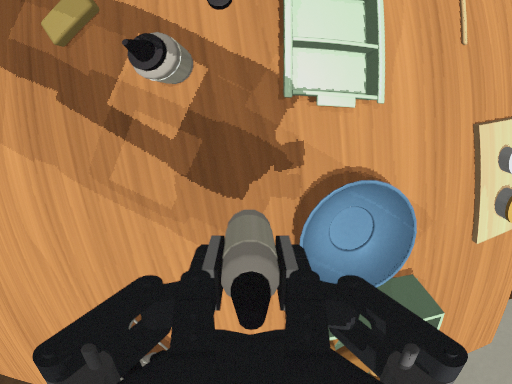

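```bash
python3 -m crank '[[0,0,0,1.5,0,2.2,-1],[0,0,0,1.5,0,2.2,-1],[0,0,0,1.5,0,2.2,-1],[0,0,0,1.5,0,2.2,-1],[0,0,0,1.5,0,2.1,-1],[0,0,0,0,0,0,-1],[0,0,0,0,0,0,-1],[0,0,0,0,0,0,-1],[0,0,0,0,0,0,-1],[0,0,0,0,0,0,-1]]'
python3 -c "
from h import *
go(*cad(0,-103,105,c=(620,-161.5)))
cv2.imwrite('pics/w4.png',cams.grab_frame('wrist'))"
```

```text
clock: 6.97
eef_pos: [602.6, -259.7, 150.9]
tcp_rot: [-1.567, 0.015, -0.137]
contact_force: [0.0, 0.4, -0.2]
opening: 0.316
t 6.97 pos [ 602.6 -259.7  150.9] rot [-1.5667  0.0147 -0.1374] open 0.316 F [ 0.   0.4 -0.2]
turn deg [-0.23 -0.08 -0.84] shift cm [ 0.46  4.58 -0.35] (after turn: [ 0.39  4.59 -0.33] )
```

View pics/w4.png

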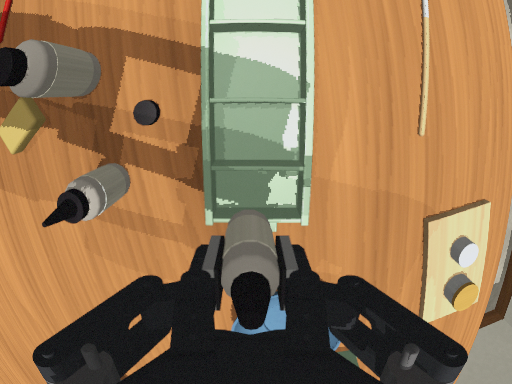

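```bash
python3 - <<'E'
from h import *
im=cv2.imread("pics/w4.png")
cv2.imwrite("pics/w4a.png",cv2.resize(im[0:240,190:330],None,fx=2.4*1.04,fy=2.4*1.04,interpolation=2))
P=([602.6,-259.7,150.9],[-1.5667,.0147,-.1374])
c=np.array([620,-161.5]);a=-.136;R=np.array([[np.cos(a),-np.sin(a)],[np.sin(a),np.cos(a)]])
for p in((206.5,223),(309,222),(211,167),(308,167),(210,100),(305,101),(211,23),(304,23)):
    q=wz(*p,35,*P);print(p,q.round(1),(R.T@(q[:2]-c)).round(1))
E
```

```text
(206.5, 223) [ 558.5 -282.    35. ] [ -44.6 -127.7]
(309, 222) [ 651.4 -293.4   35. ] [  49.  -126.4]
(211, 167) [ 571.7 -231.3   35. ] [-38.4 -75.7]
(308, 167) [ 654.5 -242.3   35. ] [ 45.1 -75.4]
(210, 100) [ 579.9 -174.7   35. ] [-38.  -18.5]
(305, 101) [ 657.8 -185.9   35. ] [ 40.8 -19. ]
(211, 23) [ 589.8 -108.8   35. ] [-37.1  48.2]
(304, 23) [ 666.2 -118.8   35. ] [40.  48.6]
```

View pics/w4a.png

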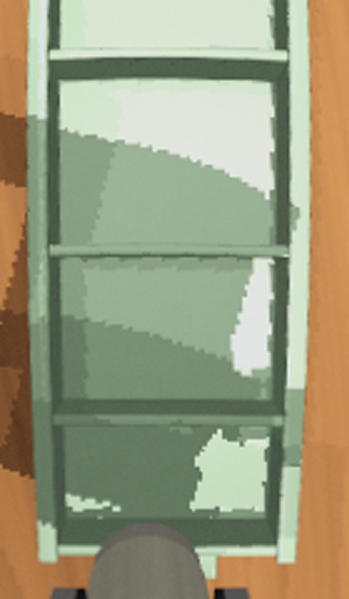

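```bash
sed -i 's/c=(618.9,-161.2)/c=(621.5,-160)/' h.py
python3 -m crank '[[-0.23,-0.08,-0.84,0.45,0.5,-0.2,-1],[0,0,0,0,1,0,-1],[0,0,0,0,1,0,-1],[0,0,0,0,1,0,-1],[0,0,0,0,0.8,0,-1],[0,0,0,0,0,0,-1],[0,0,0,0,0,0,-1],[0,0,0,0,0,0,-1],[0,0,0,0,0,0,-1],[0,0,0,0,0,0,-1]]'
python3 -c "
from h import *
go(*cad(0,-103,50))"
```

```text
clock: 7.85
eef_pos: [604.8, -264.8, 101.9]
tcp_rot: [-1.571, 0.001, -0.139]
contact_force: [-0.1, -0.7, -0.2]
opening: 0.315
t 7.85 pos [ 604.8 -264.8  101.9] rot [-1.5709e+00  7.0000e-04 -1.3940e-01] open 0.315 F [-0.1 -0.7 -0.2]
turn deg [ 0.01 -0.2  -0.04] shift cm [0.24 5.18 0.31] (after turn: [0.23 5.19 0.31] )
```

```bash
python3 -m crank '[[0,-0.2,0,0.25,0.5,0.3,-1],[0,0,0,0,0.7,0,-1],[0,0,0,0,0.7,0,-1],[0,0,0,0,0.7,0,-1],[0,0,0,0,0.7,0,-1],[0,0,0,0,0.5,0,-1],[0,0,0,0,0.3,0,-1],[0,0,0,0,0,0,-1],[0,0,0,0,0,0,-1],[0,0,0,0,0,0,-1]]'
python3 -c "
from h import *
go(*cad(0,-103,50))
cv2.imwrite('pics/s5.png',cams.grab_frame('side')[180:330,280:420])"
```

```text
clock: 8.68
eef_pos: [608.3, -261.7, 56.5]
tcp_rot: [-1.571, 0.0, -0.135]
contact_force: [0.2, 0.1, -0.2]
opening: 0.315
t 8.68 pos [ 608.3 -261.7   56.5] rot [-1.571e+00  2.000e-04 -1.351e-01] open 0.315 F [ 0.2  0.1 -0.2]
turn deg [ 0.01  0.05 -0.01] shift cm [-0.07  0.65 -0.05] (after turn: [-0.07  0.65 -0.05] )
```

```bash
python3 -c "
import cv2;i=cv2.imread('pics/s5.png');cv2.imwrite('pics/s5z.png',cv2.resize(i,None,fx=4,fy=4,interpolation=2))"
```

```text
(no output)
```

View pics/s5z.png

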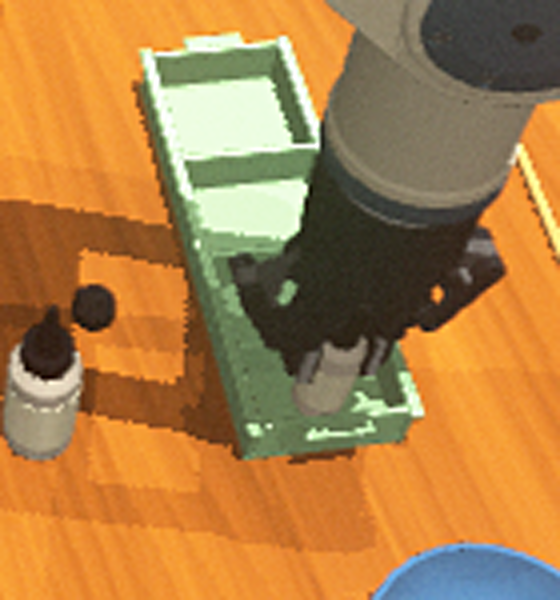

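```bash
python3 -m crank '[[0,0,0,0,0.3,0,-1],[0,0,0,0,0.3,0,-1],[0,0,0,0,0.1,0,-1],[0,0,0,0,0,0,-1],[0,0,0,0,0,0,-1],[0,0,0,0,0,0,-0.1],[0,0,0,0,0,0,0.1],[0,0,0,0,0,0,0.1],[0,0,0,0,0,0,0.1],[0,0,0,0,0,0,0.1]]'
python3 -c "
from h import *
go(*cad(0,-103,50))"
python3 -m crank '[[0,0,0,0,-1,0,0.1],[0,0,0,0,-1.5,0,0.1],[0,0,0,0,-2,0,0.1],[0,0,0,0,-3,0,0.1],[0,0,0,0,-3,0,0.1],[0,0,0,0,-3,0,0.1],[0,0,0,0,-3,0,0.1],[0,0,0,0,-2,0,0.1],[0,0,0,0,0,0,0.2],[0,0,0,0,0,0,0.2]]'
python3 -c "
from h import *
go(460,-1.3,230)
cv2.imwrite('pics/w6.png',cams.grab_frame('wrist'))"
```

```text
clock: 9.57
eef_pos: [609.4, -262.3, 50.6]
tcp_rot: [-1.572, -0.003, -0.135]
contact_force: [0.5, 0.5, 0.1]
opening: 0.548
t 9.57 pos [ 609.4 -262.3   50.6] rot [-1.5719 -0.0028 -0.1353] open 0.548 F [0.5 0.5 0.1]
turn deg [0.06 0.04 0.16] shift cm [-0.19  0.06 -0.  ] (after turn: [-0.19  0.06 -0.  ] )
clock: 10.4
eef_pos: [607.9, -261.5, 250.0]
tcp_rot: [-1.572, -0.003, -0.135]
contact_force: [-0.0, -0.1, -0.7]
opening: 0.596
t 10.40 pos [ 607.9 -261.5  250. ] rot [-1.5719 -0.0029 -0.1352] open 0.596 F [-0.  -0.1 -0.7]
turn deg [0.06 0.04 0.17] shift cm [-18.17   1.92  23.79] (after turn: [-18.18   2.    23.77] )
```

View pics/w6.png

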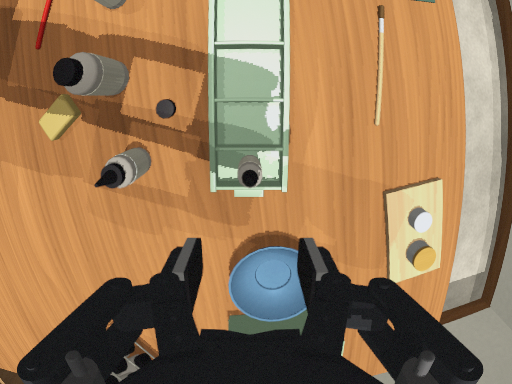

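```bash
python3 -m crank '[[0,0,0,-2.0,0,2.6,0.3],[0,0,0,-2.0,0,2.6,0.3],[0,0,0,-2.0,0,2.6,0.3],[0,0,0,-2,0,2.6,0.3],[0,0,0,-2,0,2.6,0.3],[0,0,0,-2,0,2.6,0.3],[0,0,0,-2,0,2.6,0.3],[0,0,0,-1.5,0,2,0.3],[0,0,0,0,0,0,0.3],[0,0,0,0,0,0,0.3]]'
python3 -c "
from h import *
go(460,-1.3,130)
cv2.imwrite('pics/w7.png',cams.grab_frame('wrist'))"
```

```text
clock: 11.28
eef_pos: [467.9, -31.8, 236.4]
tcp_rot: [-1.572, 0.016, -0.138]
contact_force: [0.3, -0.5, -0.3]
opening: 0.653
t 11.28 pos [467.9 -31.8 236.4] rot [-1.5717  0.0162 -0.1381] open 0.653 F [ 0.3 -0.5 -0.3]
turn deg [ 0.05 -0.12 -0.93] shift cm [-1.03 10.65  2.93] (after turn: [-1.2  10.64  2.92] )
```

View pics/w7.png

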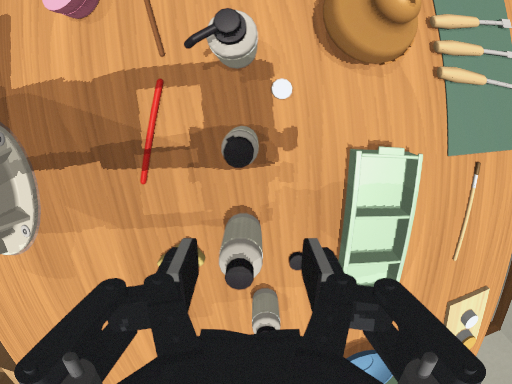

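```bash
python3 - <<'E'
from h import *
im=cv2.imread("pics/w7.png")
P=([467.9,-31.8,236.4],[-1.5717,.0162,-.1381])
def blk(x0,y0,x1,y1):
    m=np.zeros(im.shape[:2],np.uint8);m[y0:y1,x0:x1]=(im.max(2)[y0:y1,x0:x1]<60)*255
    n,l,st,c=cv2.connectedComponentsWithStats(m);k=1+st[1:,4].argmax();print(st[k],c[k]);return st[k]
blk(215,125,265,175);blk(215,255,262,292)
print(wz(238,151,95,*P),wz(238,273,122,*P))
cv2.imwrite("pics/w7a.png",cv2.resize(im[120:295,210:280],None,fx=3.4,fy=3.4,interpolation=2))
E
python3 -m crank '[[0,0,-0.9,-0.6,0,1.5,0.3],[0,0,0,-0.6,0,1.4,0.3],[0,0,0,0,2,0,0.3],[0,0,0,0,2,0,0.3],[0,0,0,0,2,0,0.3],[0,0,0,0,2,0,0.3],[0,0,0,0,1.8,0,0.3],[0,0,0,0,0,0,0.3],[0,0,0,0,0,0,0.3],[0,0,0,0,0,0,0.3]]'
python3 -c "
from h import *
go(460,-1.3,46)
cv2.imwrite('pics/w8.png',cams.grab_frame('wrist'))"
```

```text
[224 136  30  32 738] [238.12737127 151.43902439]
[225 258  28  31 451] [238.48780488 272.83370288]
[459.86849209   2.68165251  95.        ] [ 444.14520099 -110.35200049  122.        ]
clock: 12.17
eef_pos: [464.9, -8.1, 131.8]
tcp_rot: [-1.574, 0.002, -0.146]
contact_force: [-0.2, -0.2, -0.5]
opening: 0.652
t 12.17 pos [464.9  -8.1 131.8] rot [-1.5737e+00  1.5000e-03 -1.4630e-01] open 0.652 F [-0.2 -0.2 -0.5]
turn deg [ 0.17 -0.59 -0.09] shift cm [-0.57  8.58  0.63] (after turn: [-0.58  8.58  0.61] )
```

View pics/w7a.png

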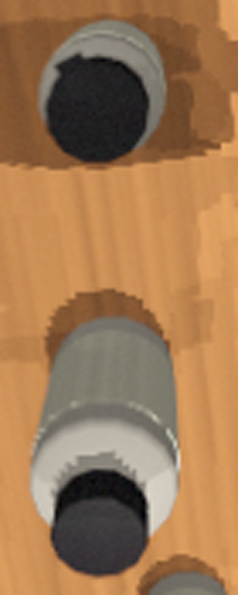

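View pics/w8.png

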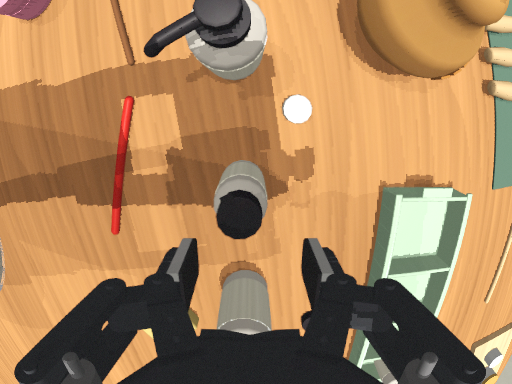

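```bash
python3 - <<'E'
from h import *
P=([464.9,-8.1,131.8],[-1.5737,.0015,-.1463])
im=cv2.imread("pics/w8.png")
print(wz(239.5,215,95,*P),wz(239.5,238,95,*P),wz(240,161,0,*P))
cv2.imwrite("pics/w8a.png",cv2.resize(im[150:250,200:280],None,fx=6,fy=6,interpolation=2))
E
```

```text
[460.66239434   3.04599351  95.        ] [458.20115499 -12.3757591   95.        ] [460.18846214  18.05559076   0.        ]
```

View pics/w8a.png

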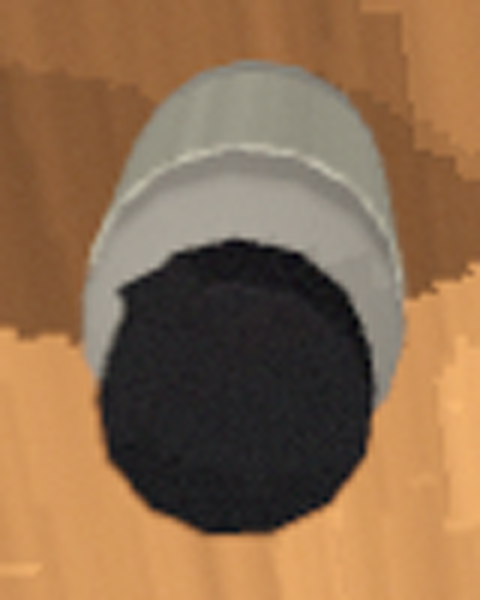

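```bash

python3 -m crank '[[0.1,-0.6,0,-0.6,0.5,0.8,0.3],[0,0,0,0,1.5,0,0.3],[0,0,0,0,1.5,0,0.3],[0,0,0,0,1.5,0,0.3],[0,0,0,0,1.5,0,0.3],[0,0,0,0,1,0,0.3],[0,0,0,0,0.5,0,0.3],[0,0,0,0,0,0,0.3],[0,0,0,0,0,0,0.3],[0,0,0,0,0,0,0.3]]'
python3 -c "
from h import *
go(460,0.5,47)"
```

```text
clock: 13.05
eef_pos: [465.8, 4.3, 56.4]
tcp_rot: [-1.568, -0.016, -0.132]
contact_force: [-0.8, 0.4, -1.2]
opening: 0.651
t 13.05 pos [465.8   4.3  56.4] rot [-1.5682 -0.0156 -0.1323] open 0.651 F [-0.8  0.4 -1.2]
turn deg [-0.15  0.21  0.89] shift cm [-0.54  0.93 -0.46] (after turn: [-0.53  0.94 -0.46] )
```

```bash

python3 -m crank '[[-0.1,0.2,0.8,-0.5,0.4,-0.4,0.3],[0,0,0,0,0.4,0,0.3],[0,0,0,0,0,0,0.3],[0,0,0,0,0,0,0.3],[0,0,0,0,0,0,0.3],[0,0,0,0,0,0,0.3],[0,0,0,0,0,0,0.3],[0,0,0,0,0,0,0.3],[0,0,0,0,0,0,0.3],[0,0,0,0,0,0,0.3]]'
python3 -c "
from h import *
go(460,0.5,47)"
```

```text
clock: 13.88
eef_pos: [461.6, 0.6, 49.9]
tcp_rot: [-1.569, -0.005, -0.136]
contact_force: [0.2, 0.7, 0.0]
opening: 0.647
t 13.88 pos [461.6   0.6  49.9] rot [-1.5695 -0.0046 -0.1364] open 0.647 F [0.2 0.7 0. ]
turn deg [-0.07 -0.02  0.26] shift cm [-0.16  0.29 -0.03] (after turn: [-0.16  0.29 -0.03] )
```

```bash

python3 -m crank '[[0,0,0.2,0,0.2,0,0.1],[0,0,0,0,0,0,-1],[0,0,0,0,0,0,-1],[0,0,0,0,0,0,-1],[0,0,0,0,0,0,-1],[0,0,0,0,0,0,-1],[0,0,0,0,0,0,-1],[0,0,0,0,0,0,-1],[0,0,0,0,0,0,-1],[0,0,0,0,0,0,-1]]' 40
python3 -m crank '[[0,0,0,0,-1.5,0,-1],[0,0,0,0,-2,0,-1],[0,0,0,0,-2.5,0,-1],[0,0,0,0,-2.5,0,-1],[0,0,0,0,-2.5,0,-1],[0,0,0,0,-2.5,0,-1],[0,0,0,0,-2,0,-1],[0,0,0,0,0,0,-1],[0,0,0,0,0,0,-1],[0,0,0,0,0,0,-1]]'
python3 -c "
from h import *
go(*cad(0,-50,190))"
```

```text
clock: 14.72
eef_pos: [461.7, 0.7, 48.0]
tcp_rot: [-1.569, -0.001, -0.136]
contact_force: [-0.7, -0.2, 1.4]
opening: 0.435
clock: 15.55
eef_pos: [459.2, 0.5, 207.5]
tcp_rot: [-1.57, 0.004, -0.136]
contact_force: [0.8, 0.7, -0.9]
opening: 0.432
t 15.55 pos [459.2   0.5 207.5] rot [-1.5701  0.0043 -0.1363] open 0.432 F [ 0.8  0.7 -0.9]
turn deg [-0.04 -0.02 -0.25] shift cm [ 18.27   1.66 -18.7 ] (after turn: [ 18.26   1.75 -18.7 ] )
```

```bash

python3 -m crank '[[0,0,0,2.2,0,-2.2,-1],[0,0,0,2.2,0,-2.2,-1],[0,0,0,2.2,0,-2.2,-1],[0,0,0,2.2,0,-2.2,-1],[0,0,0,2.2,0,-2.2,-1],[0,0,0,2.2,0,-2.2,-1],[0,0,0,2.2,0,-2.2,-1],[0,0,0,1.8,0,-2.2,-1],[0,0,0,0,0,0,-1],[0,0,0,0,0,0,-1]]'
python3 -c "
from h import *
go(*cad(0,-50,105))
cv2.imwrite('pics/w9.png',cams.grab_frame('wrist'))"
```

```text
clock: 16.38
eef_pos: [603.4, -204.6, 185.4]
tcp_rot: [-1.567, 0.029, -0.134]
contact_force: [-1.3, -0.4, -1.0]
opening: 0.435
t 16.38 pos [ 603.4 -204.6  185.4] rot [-1.5671  0.0292 -0.1337] open 0.435 F [-1.3 -0.4 -1. ]
turn deg [-0.21  0.13 -1.67] shift cm [ 1.43  8.   -0.37] (after turn: [ 1.19  8.04 -0.34] )
```

View pics/w9.png

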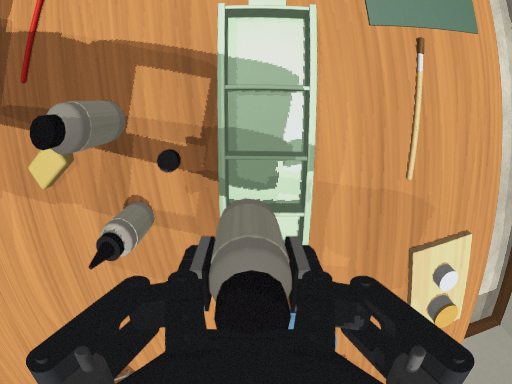

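```bash
cat >> h.py <<'E'
def tocad(q,c=(621.5,-160),a=-0.136):
    d=np.asarray(q)[:2]-c;return np.array([d[0]*np.cos(a)+d[1]*np.sin(a),-d[0]*np.sin(a)+d[1]*np.cos(a)]).round(1)
E
python3 - <<'E'
from h import *
P=([603.4,-204.6,185.4],[-1.5671,.0292,-.1337])
for p in((219,6),(316,8),(228,87.5),(308,88),(224,156),(310,157)):print(p,tocad(wz(*p,35,*P)))
E
python3 -m crank '[[-0.2,0.1,-1.6,1.2,1,-0.35,-1],[0,0,0,0,1.5,0,-1],[0,0,0,0,1.5,0,-1],[0,0,0,0,1.5,0,-1],[0,0,0,0,1.5,0,-1],[0,0,0,0,0.5,0,-1],[0,0,0,0,0,0,-1],[0,0,0,0,0,0,-1],[0,0,0,0,0,0,-1],[0,0,0,0,0,0,-1]]'
python3 -c "
from h import *
go(*cad(0,-50,53))"
```

```text
(219, 6) [-45.4 128.6]
(316, 8) [ 46.8 128.2]
(228, 87.5) [-36.4  46.6]
(308, 88) [38.7 47.3]
(224, 156) [-40.8 -19.4]
(310, 157) [ 42.7 -19.3]
clock: 17.27
eef_pos: [607.6, -200.1, 103.4]
tcp_rot: [-1.568, 0.01, -0.13]
contact_force: [0.2, -0.0, -1.0]
opening: 0.431
t 17.27 pos [ 607.6 -200.1  103.4] rot [-1.5678  0.0099 -0.1297] open 0.431 F [ 0.2 -0.  -1. ]
turn deg [-0.17  0.36 -0.57] shift cm [ 0.88  5.03 -0.86] (after turn: [ 0.83  5.04 -0.84] )
```

```bash

python3 -m crank '[[-0.1,0.3,-0.5,0.8,0,-0.8,-1],[0,0,0,0,0,0,-1],[0,0,0,0,0,0,-1],[0,0,0,0,0,0,-1],[0,0,0,0,0,0,-1],[0,0,0,0,0,0,-1],[0,0,0,0,0,0,-1],[0,0,0,0,0,0,-1],[0,0,0,0,0,0,-1],[0,0,0,0,0,0,-1]]'
python3 -c "
from h import *
go(*cad(0,-50,53))"
```

```text
clock: 18.1
eef_pos: [616.9, -211.0, 106.4]
tcp_rot: [-1.571, -0.005, -0.136]
contact_force: [-0.6, -0.1, -0.3]
opening: 0.431
t 18.10 pos [ 616.9 -211.   106.4] rot [-1.5708 -0.0046 -0.1362] open 0.431 F [-0.6 -0.1 -0.3]
turn deg [ 0.   -0.01  0.27] shift cm [-0.27  5.34  0.11] (after turn: [-0.24  5.34  0.11] )
```

```bash

python3 -m crank '[[0,0,0.2,-0.2,0.5,0.1,-1],[0,0,0,0,0.8,0,-1],[0,0,0,0,0.8,0,-1],[0,0,0,0,0.8,0,-1],[0,0,0,0,0.8,0,-1],[0,0,0,0,0.7,0,-1],[0,0,0,0,0,0,-1],[0,0,0,0,0,0,-1],[0,0,0,0,0,0,-1],[0,0,0,0,0,0,-1]]'
python3 -c "
from h import *
go(*cad(0,-50,53))"
```

```text
clock: 18.93
eef_pos: [613.7, -209.0, 55.4]
tcp_rot: [-1.57, 0.003, -0.136]
contact_force: [-0.6, 1.0, -0.5]
opening: 0.436
t 18.93 pos [ 613.7 -209.    55.4] rot [-1.5702  0.0026 -0.1359] open 0.436 F [-0.6  1.  -0.5]
turn deg [-0.04  0.01 -0.15] shift cm [ 0.11  0.24 -0.04] (after turn: [ 0.11  0.24 -0.04] )
```

```bash

python3 -m crank '[[0,0,-0.1,0.1,0.3,0,-1],[0,0,0,0,0,0,-1],[0,0,0,0,0,0,-1],[0,0,0,0,0,0,0.1],[0,0,0,0,0,0,0.3],[0,0,0,0,0,0,0.3],[0,0,0,0,0,0,0.3],[0,0,0,0,0,0,0.3],[0,0,0,0,0,0,0.3],[0,0,0,0,0,0,0.3]]'
python3 -m crank '[[0,0,0,0,-1,0,0.3],[0,0,0,0,-1.5,0,0.3],[0,0,0,0,-2,0,0.3],[0,0,0,0,-3,0,0.3],[0,0,0,0,-3,0,0.3],[0,0,0,0,-3,0,0.3],[0,0,0,0,-3,0,0.3],[0,0,0,0,-2,0,0.3],[0,0,0,0,0,0,0.6],[0,0,0,0,0,0,0.6]]'
python3 -c "
from h import *
go(450,234,240)
cv2.imwrite('pics/w10.png',cams.grab_frame('wrist'))"
```

```text
clock: 19.77
eef_pos: [616.4, -209.7, 54.6]
tcp_rot: [-1.571, -0.004, -0.136]
contact_force: [-0.1, 0.3, 0.5]
opening: 0.651
clock: 20.6
eef_pos: [614.4, -209.2, 253.4]
tcp_rot: [-1.571, -0.003, -0.136]
contact_force: [-0.4, -0.3, -0.8]
opening: 0.799
t 20.60 pos [ 614.4 -209.2  253.4] rot [-1.5708 -0.0025 -0.136 ] open 0.799 F [-0.4 -0.3 -0.8]
turn deg [-0.    0.    0.14] shift cm [-22.3    1.29  41.68] (after turn: [-22.3    1.34  41.68] )
```

View pics/w10.png

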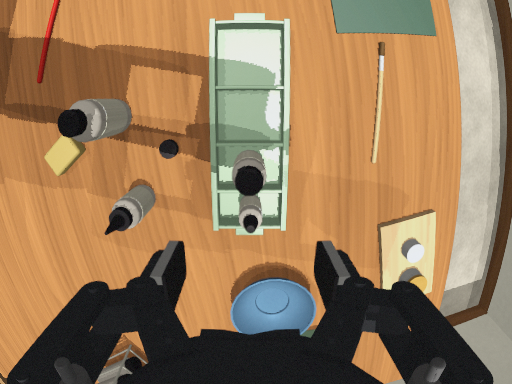

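```bash

python3 -m crank '[[0,0,0,-1.6,0,3,0.6],[0,0,0,-1.6,0,3,0.6],[0,0,0,-1.6,0,3,0.6],[0,0,0,-1.6,0,3,0.6],[0,0,0,-1.6,0,3,0.6],[0,0,0,-1.6,0,3,0.6],[0,0,0,-1.6,0,3,0.6],[0,0,0,-1.6,0,3,0.6],[0,0,0,-1.6,0,3,0.6],[0,0,0,-1.6,0,3,0.6]]'
python3 -m crank '[[0,0,0,-1.6,0,3,0.6],[0,0,0,-1.6,0,3,0.6],[0,0,0,-1.2,0,2,0.6],[0,0,0,-0.8,0,1.5,0.6],[0,0,0,0,0,0,0.6],[0,0,0,0,0,0,0.6],[0,0,0,0,0,0,0.6],[0,0,0,0,0,0,0.6],[0,0,0,0,0,0,0.6],[0,0,0,0,0,0,0.6]]'
python3 -c "
from h import *
go(453,234,130)
cv2.imwrite('pics/w11.png',cams.grab_frame('wrist'))"
```

```text
clock: 21.48
eef_pos: [486.4, 116.1, 240.1]
tcp_rot: [-1.575, 0.015, -0.145]
contact_force: [0.5, 0.0, -0.1]
opening: 0.8
clock: 22.32
eef_pos: [438.3, 222.9, 230.8]
tcp_rot: [-1.584, 0.03, -0.141]
contact_force: [-0.5, -0.2, 0.2]
opening: 0.8
t 22.32 pos [438.3 222.9 230.8] rot [-1.5841  0.0298 -0.1412] open 0.800 F [-0.5 -0.2  0.2]
turn deg [ 0.76 -0.28 -1.71] shift cm [ 1.6  10.02  1.44] (after turn: [ 1.31 10.08  1.3 ] )
```

View pics/w11.png

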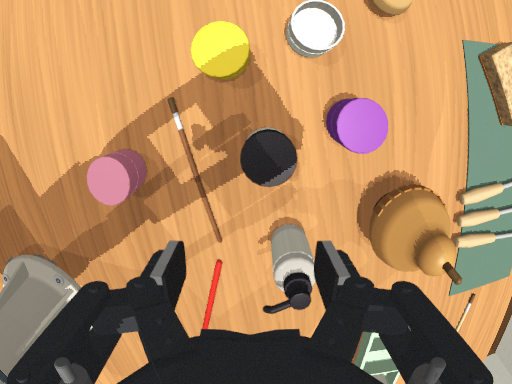

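```bash
python3 - <<'E'
from h import *
P=([438.3,222.9,230.8],[-1.5841,.0298,-.1412])
for p,z in(((268.5,157),60),((360,125),60),((315,27),56),((220,50),60),((300,288),136),((268,307),125),((293,270),90)):print(p,wz(*p,z,*P).round(1))
E
```

```text
(268.5, 157) [455.8 240.8  60. ]
(360, 125) [555.9 263.6  60. ]
(315, 27) [521.5 370.4  56. ]
(220, 50) [422.7 357.   60. ]
(300, 288) [470.2 130.5 136. ]
(268, 307) [437.3 102.6 125. ]
(293, 270) [467.4 121.6  90. ]
```

```bash

python3 -m crank '[[0.7,-0.2,-1.7,1.3,0,1.5,0.7],[0,0,0,0,0,0,0.7],[0,0,0,0,2,0,0.7],[0,0,0,0,2,0,0.7],[0,0,0,0,2,0,0.7],[0,0,0,0,2,0,0.7],[0,0,0,0,2,0,0.7],[0,0,0,0,0,0,0.7],[0,0,0,0,0,0,0.7],[0,0,0,0,0,0,0.7]]'
python3 -c "
from h import *
go(453,236,130)
cv2.imwrite('pics/w12.png',cams.grab_frame('wrist'))"
```

```text
clock: 23.2
eef_pos: [455.2, 231.2, 129.4]
tcp_rot: [-1.572, -0.0, -0.144]
contact_force: [0.1, 0.6, -0.0]
opening: 0.849
t 23.20 pos [455.2 231.2 129.4] rot [-1.5721e+00 -4.0000e-04 -1.4370e-01] open 0.849 F [ 0.1  0.6 -0. ]
turn deg [ 0.07 -0.44  0.02] shift cm [-0.29 -0.06  0.44] (after turn: [-0.28 -0.06  0.45] )
```

View pics/w12.png

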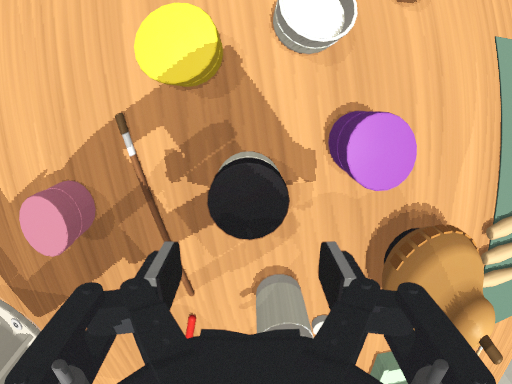

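```bash
python3 - <<'E'
from h import *
P=([455.2,231.2,129.4],[-1.5721,-.0004,-.1437])
for p,z in(((248.5,239),60),((248.5,198),60),((248,152),0),((208.5,200),60),((288.5,200),60)):print(p,wz(*p,z,*P).round(1))
E
```

```text
(248.5, 239) [451.7 209.7  60. ]
(248.5, 198) [456.4 241.8  60. ]
(248, 152) [459.1 265.    0. ]
(208.5, 200) [427.7 244.4  60. ]
(288.5, 200) [484.6 236.2  60. ]
```

```bash

python3 -m crank '[[0,-0.4,0,0,0.5,0.6,0.8],[0,0,0,0,1.5,0,0.8],[0,0,0,0,1.5,0,0.8],[0,0,0,0,1.5,0,0.8],[0,0,0,0,1.2,0,0.8],[0,0,0,0,0.8,0,0.8],[0,0,0,0,0.5,0,0.8],[0,0,0,0,0,0,0.8],[0,0,0,0,0,0,0.8],[0,0,0,0,0,0,0.8]]'
python3 -c "
from h import *
go(455.5,237,48)"
```

```text
clock: 24.08
eef_pos: [464.3, 243.7, 60.2]
tcp_rot: [-1.561, -0.016, -0.134]
contact_force: [0.2, -1.1, 0.2]
opening: 0.896
t 24.08 pos [464.3 243.7  60.2] rot [-1.5607 -0.0157 -0.1341] open 0.896 F [ 0.2 -1.1  0.2]
turn deg [-0.58  0.11  0.9 ] shift cm [-0.8  1.2 -0.8] (after turn: [-0.78  1.22 -0.78] )
```

```bash

python3 -m crank '[[-0.5,0.1,0.9,-0.8,0,-0.7,0.8],[0,0,0,0,0,0,0.8],[0,0,0,0,0,0,0.8],[0,0,0,0,0,0,0.8],[0,0,0,0,0.5,0,0.8],[0,0,0,0,0.5,0,0.8],[0,0,0,0,0,0,0.8],[0,0,0,0,0,0,0.8],[0,0,0,0,0,0,0.8],[0,0,0,0,0,0,0.8]]'
python3 -c "
from h import *
go(455.5,237,48)"
```

```text
clock: 24.92
eef_pos: [455.6, 237.7, 50.9]
tcp_rot: [-1.569, -0.001, -0.136]
contact_force: [0.6, 0.3, -0.5]
opening: 0.899
t 24.92 pos [455.6 237.7  50.9] rot [-1.5685e+00 -9.0000e-04 -1.3620e-01] open 0.899 F [ 0.6  0.3 -0.5]
turn deg [-0.13 -0.01  0.05] shift cm [ 0.    0.29 -0.07] (after turn: [ 0.    0.29 -0.07] )
```

```bash

python3 -m crank '[[-0.1,0,0,0,0.6,0,0.8],[0,0,0,0,0,0,0.8],[0,0,0,0,0,0,0.4],[0,0,0,0,0,0,-1],[0,0,0,0,0,0,-1],[0,0,0,0,0,0,-1],[0,0,0,0,0,0,-1],[0,0,0,0,0,0,-1],[0,0,0,0,0,0,-1],[0,0,0,0,0,0,-1]]' 45
python3 -c "
from h import *
go(*cad(0,87,240))"
python3 -m crank '[[0,0,0,0,-1.5,0,-1],[0,0,0,0,-2,0,-1],[0,0,0,0,-2.5,0,-1],[0,0,0,0,-2.5,0,-1],[0,0,0,0,-2.5,0,-1],[0,0,0,0,-2.5,0,-1],[0,0,0,0,-2.5,0,-1],[0,0,0,0,-2.5,0,-1],[0,0,0,0,-2,0,-1],[0,0,0,0,0,0,-1]]'
python3 -c "
from h import *
go(*cad(0,87,240))
cv2.imwrite('pics/w13.png',cams.grab_frame('wrist'))"
```

```text
clock: 25.75
eef_pos: [455.5, 237.8, 44.5]
tcp_rot: [-1.571, -0.001, -0.136]
contact_force: [1.0, -0.6, -0.7]
opening: 0.688
t 25.75 pos [455.5 237.8  44.5] rot [-1.5706e+00 -6.0000e-04 -1.3620e-01] open 0.688 F [ 1.  -0.6 -0.7]
turn deg [-0.01 -0.01  0.03] shift cm [ 21.85 -19.54 -28.45] (after turn: [ 21.84 -19.55 -28.46] )
clock: 26.58
eef_pos: [452.3, 236.1, 255.6]
tcp_rot: [-1.576, 0.007, -0.136]
contact_force: [0.2, 0.2, -1.5]
opening: 0.686
t 26.58 pos [452.3 236.1 255.6] rot [-1.576   0.007  -0.1362] open 0.686 F [ 0.2  0.2 -1.5]
turn deg [ 0.3  -0.01 -0.4 ] shift cm [ 22.15   1.55 -28.24] (after turn: [ 22.13   1.56 -28.26] )
```

View pics/w13.png

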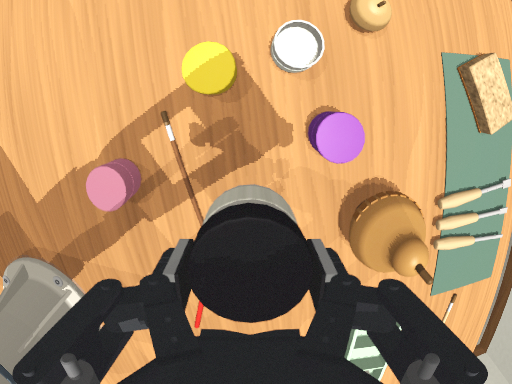

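```bash
python3 - <<'E'
from h import *
s=([452.3,236.1,255.6],[-1.576,.007,-.136])
R=Ro.from_euler("xyz",s[1]).as_matrix()
for p,z in(((252,321),271),((252,187),211),((252,203),271)):print((R.T@(wz(*p,z,*s)-s[0])).round(1))
E
python3 -m crank '[[0.3,0,-0.4,2,0,-2.6,-1],[0,0,0,2,0,-2.6,-1],[0,0,0,2,0,-2.6,-1],[0,0,0,2,0,-2.6,-1],[0,0,0,2,0,-2.6,-1],[0,0,0,2,0,-2.6,-1],[0,0,0,2,0,-2.6,-1],[0,0,0,2,0,-2.6,-1],[0,0,0,2,0,-2.6,-1],[0,0,0,2,0,-2.6,-1]]'
python3 -m crank '[[0,0,0,1.5,0,-2,-1],[0,0,0,0,0,0,-1],[0,0,0,0,0,0,-1],[0,0,0,0,0,0,-1],[0,0,0,0,0,0,-1],[0,0,0,0,0,0,-1],[0,0,0,0,0,0,-1],[0,0,0,0,0,0,-1],[0,0,0,0,0,0,-1],[0,0,0,0,0,0,-1]]'
python3 -c "
from h import *
go(*cad(0,87,120))"
```

```text
[  1.7 -15.3 -28. ]
[ 1.9 44.5 26.1]
[  1.4 -15.6  36.3]
clock: 27.47
eef_pos: [610.9, -56.5, 234.3]
tcp_rot: [-1.573, 0.023, -0.127]
contact_force: [0.7, 0.4, -1.5]
opening: 0.687
clock: 28.3
eef_pos: [619.9, -80.9, 222.6]
tcp_rot: [-1.574, 0.036, -0.128]
contact_force: [-0.1, -0.7, -1.5]
opening: 0.685
t 28.30 pos [619.9 -80.9 222.6] rot [-1.5741  0.0363 -0.1284] open 0.685 F [-0.1 -0.7 -1.5]
turn deg [ 0.2   0.44 -2.08] shift cm [ 1.61 10.21  0.91] (after turn: [ 1.23 10.26  0.88] )
```

```bash

python3 -m crank '[[0.2,0.4,-2,1.2,0,0.9,-1],[0,0,0,0,1.8,0,-1],[0,0,0,0,1.8,0,-1],[0,0,0,0,1.8,0,-1],[0,0,0,0,1.8,0,-1],[0,0,0,0,1.8,0,-1],[0,0,0,0,1,0,-1],[0,0,0,0,0,0,-1],[0,0,0,0,0,0,-1],[0,0,0,0,0,0,-1]]'
python3 -c "
from h import *
go(*cad(0,87,110))"
```

```text
clock: 29.13
eef_pos: [636.8, -71.5, 123.5]
tcp_rot: [-1.57, -0.009, -0.133]
contact_force: [0.7, -0.3, -2.6]
opening: 0.684
t 29.13 pos [636.8 -71.5 123.5] rot [-1.5702 -0.0093 -0.1332] open 0.684 F [ 0.7 -0.3 -2.6]
turn deg [-0.03  0.16  0.53] shift cm [-0.33  1.34 -0.28] (after turn: [-0.32  1.35 -0.28] )
```

```bash

python3 -m crank '[[0,0.1,0.5,-0.3,0,-0.3,-1],[0,0,0,0,0.7,0,-1],[0,0,0,0,0.7,0,-1],[0,0,0,0,0.7,0,-1],[0,0,0,0,0,0,-1],[0,0,0,0,0,0,-1],[0,0,0,0,0,0,-1],[0,0,0,0,0,0,-1],[0,0,0,0,0,0,-1],[0,0,0,0,0,0,-1]]'
python3 -c "
from h import *
go(*cad(0,87,50))
cv2.imwrite('pics/w14.png',cams.grab_frame('wrist'))
i=cams.grab_frame('side')[150:330,250:430];cv2.imwrite('pics/s14.png',cv2.resize(i,None,fx=3.3,fy=3.3,interpolation=2))"
```

```text
clock: 29.97
eef_pos: [635.5, -74.7, 104.2]
tcp_rot: [-1.57, -0.006, -0.135]
contact_force: [-0.2, -0.4, -2.2]
opening: 0.687
t 29.97 pos [635.5 -74.7 104.2] rot [-1.5702 -0.0056 -0.1353] open 0.687 F [-0.2 -0.4 -2.2]
turn deg [-0.04  0.04  0.32] shift cm [-0.26  5.42  0.06] (after turn: [-0.23  5.42  0.06] )
```

View pics/s14.png

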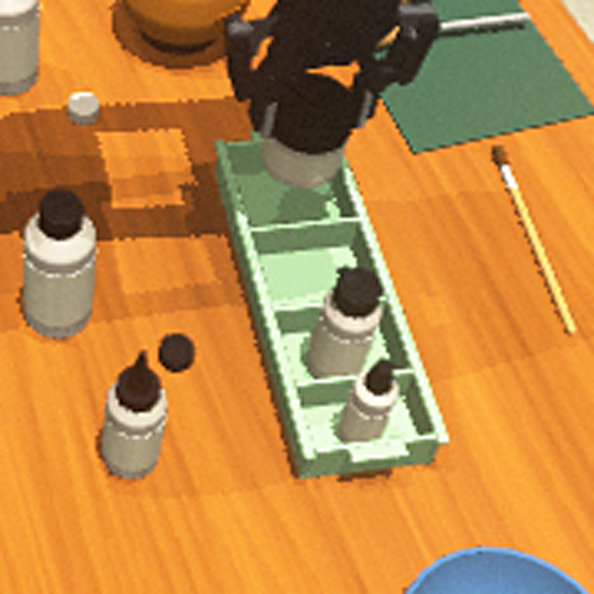

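View pics/w14.png

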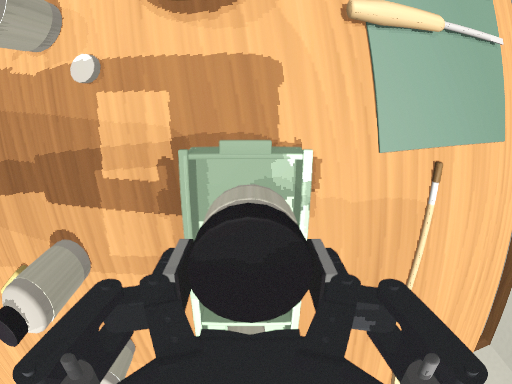

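```bash

python3 -m crank '[[0,0,0.3,-0.25,0.5,0.05,-1],[0,0,0,0,0.8,0,-1],[0,0,0,0,0.8,0,-1],[0,0,0,0,0.8,0,-1],[0,0,0,0,0.8,0,-1],[0,0,0,0,0.8,0,-1],[0,0,0,0,0.3,0,-1],[0,0,0,0,0,0,-1],[0,0,0,0,0,0,-1],[0,0,0,0,0,0,-1]]'
python3 -c "
from h import *
go(*cad(0,87,50))"
```

```text
clock: 30.9
eef_pos: [631.9, -73.6, 49.3]
tcp_rot: [-1.57, 0.003, -0.135]
contact_force: [0.9, -0.6, -1.1]
opening: 0.685
t 30.90 pos [631.9 -73.6  49.3] rot [-1.5702  0.0027 -0.1352] open 0.685 F [ 0.9 -0.6 -1.1]
turn deg [-0.03  0.05 -0.15] shift cm [ 0.14 -0.07  0.  ] (after turn: [ 0.14 -0.07  0.  ] )
```

Position good; release and rise.

```bash

python3 -m crank '[[0,0,0,0.1,0,0,-1],[0,0,0,0,0,0,-1],[0,0,0,0,0,0,0.5],[0,0,0,0,0,0,0.7],[0,0,0,0,0,0,0.8],[0,0,0,0,0,0,0.8],[0,0,0,0,0,0,0.8],[0,0,0,0,0,0,0.8],[0,0,0,0,0,0,0.8],[0,0,0,0,0,0,0.8]]'
python3 -m crank '[[0,0,0,0,-1,0,0.8],[0,0,0,0,-1.5,0,0.8],[0,0,0,0,-2,0,0.8],[0,0,0,0,-3,0,0.8],[0,0,0,0,-3,0,0.8],[0,0,0,0,-3,0,0.8],[0,0,0,0,-3,0,0.8],[0,0,0,0,-2,0,0.6],[0,0,0,0,0,0,0.6],[0,0,0,0,0,0,0.6]]'
python3 -c "
from h import *
go(444,-115,235)
cv2.imwrite('pics/w15.png',cams.grab_frame('wrist'))"
```

```text
clock: 31.73
eef_pos: [635.5, -74.1, 52.5]
tcp_rot: [-1.57, -0.003, -0.135]
contact_force: [-0.3, -0.8, 0.2]
opening: 0.897
clock: 32.57
eef_pos: [633.3, -74.0, 251.0]
tcp_rot: [-1.57, -0.002, -0.135]
contact_force: [-1.6, -0.2, -0.1]
opening: 0.802
t 32.57 pos [633.3 -74.  251. ] rot [-1.5701e+00 -1.5000e-03 -1.3520e-01] open 0.802 F [-1.6 -0.2 -0.1]
turn deg [-0.04  0.04  0.09] shift cm [-18.21   1.57  -6.62] (after turn: [-18.2    1.6   -6.63] )
```

View pics/w15.png

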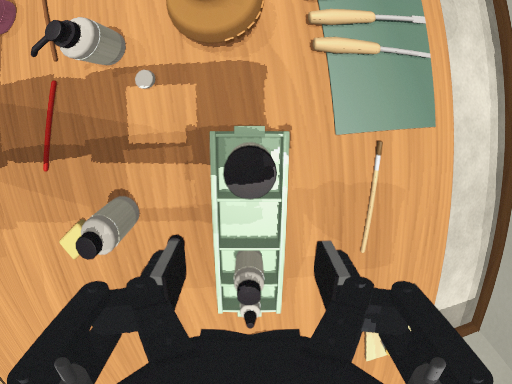

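```bash

python3 -m crank '[[0,0,0,-2.2,0,-0.8,0.5],[0,0,0,-2.4,0,-0.9,0.5],[0,0,0,-2.4,0,-0.9,0.5],[0,0,0,-2.4,0,-0.9,0.5],[0,0,0,-2.4,0,-0.9,0.5],[0,0,0,-2.4,0,-0.9,0.5],[0,0,0,-2.4,0,-0.9,0.5],[0,0,0,-1.4,0,-0.4,0.5],[0,0,0,0,0,0,0.5],[0,0,0,0,0,0,0.5]]'
python3 -c "
from h import *
go(444,-115,235)
cv2.imwrite('pics/w16.png',cams.grab_frame('wrist'))"
```

```text
clock: 33.45
eef_pos: [430.6, -114.1, 238.0]
tcp_rot: [-1.568, 0.019, -0.134]
contact_force: [0.8, -0.3, -0.5]
opening: 0.748
t 33.45 pos [ 430.6 -114.1  238. ] rot [-1.5682  0.0185 -0.1342] open 0.748 F [ 0.8 -0.3 -0.5]
turn deg [-0.15  0.1  -1.06] shift cm [1.34 0.27 0.09] (after turn: [1.34 0.3  0.1 ] )
```

View pics/w16.png

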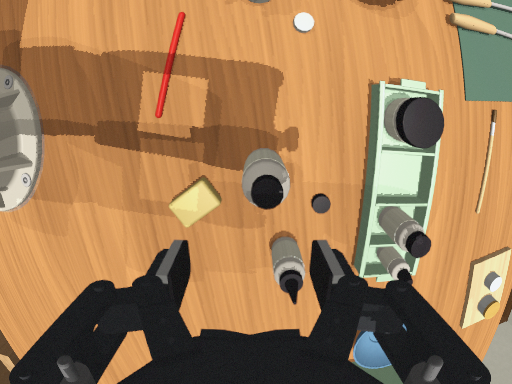

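```bash
python3 - <<'E'
from h import *
P=([430.6,-114.1,238.0],[-1.5682,.0185,-.1342])
for p,z in(((267,192),122),((267,208.5),122),((263,149.5),0),((250,192),122),((284,192),122),((290,285),110)):print(p,wz(*p,z,*P).round(1))
E
python3 -m crank '[[-0.1,0.1,-1,1.1,0,0,0.5],[0,0,0,0,0,0,0.5],[0,0,0,0,1.5,0,0.5],[0,0,0,0,1.5,0,0.5],[0,0,0,0,1.5,0,0.5],[0,0,0,0,1.5,0,0.5],[0,0,0,0,1.2,0,0.5],[0,0,0,0,0,0,0.5],[0,0,0,0,0,0,0.5],[0,0,0,0,0,0,0.5]]'
python3 -c "
from h import *
go(442,-115,73)"
```

```text
(267, 192) [ 444.1 -114.4  122. ]
(267, 208.5) [ 442.4 -129.7  122. ]
(263, 149.5) [446.  -95.5   0. ]
(250, 192) [ 429.4 -112.5  122. ]
(284, 192) [ 458.9 -116.3  122. ]
(290, 285) [ 457.  -222.8  110. ]
clock: 34.33
eef_pos: [453.9, -114.8, 161.9]
tcp_rot: [-1.57, -0.005, -0.132]
contact_force: [-0.2, 0.5, 0.5]
opening: 0.757
t 34.33 pos [ 453.9 -114.8  161.9] rot [-1.5699 -0.0055 -0.1317] open 0.757 F [-0.2  0.5  0.5]
turn deg [-0.05  0.25  0.31] shift cm [-1.22  8.88 -0.18] (after turn: [-1.17  8.89 -0.18] )
```

```bash

python3 -m crank '[[0,0.2,0.3,-1.1,0,-0.25,0.5],[0,0,0,0,0,0,0.5],[0,0,0,0,0,0,0.5],[0,0,0,0,1,0,0.5],[0,0,0,0,1.5,0,0.5],[0,0,0,0,1.2,0,0.5],[0,0,0,0,0,0,0.5],[0,0,0,0,0,0,0.5],[0,0,0,0,0,0,0.5],[0,0,0,0,0,0,0.5]]'
python3 -c "
from h import *
go(443,-116.5,70)"
```

```text
clock: 35.17
eef_pos: [444.7, -116.8, 126.4]
tcp_rot: [-1.571, -0.008, -0.136]
contact_force: [0.2, 0.8, -0.0]
opening: 0.753
t 35.17 pos [ 444.7 -116.8  126.4] rot [-1.571  -0.0083 -0.1359] open 0.753 F [ 0.2  0.8 -0. ]
turn deg [0.01 0.01 0.47] shift cm [-0.22  5.64  0.01] (after turn: [-0.17  5.64  0.01] )
```

```bash

python3 -m crank '[[0,0,0.4,-0.2,0.6,0,0.5],[0,0,0,0,1,0,0.5],[0,0,0,0,1,0,0.5],[0,0,0,0,1,0,0.5],[0,0,0,0,1,0,0.5],[0,0,0,0,0.7,0,0.5],[0,0,0,0,0,0,0.5],[0,0,0,0,0,0,0.5],[0,0,0,0,0,0,0.5],[0,0,0,0,0,0,0.5]]'
python3 -c "
from h import *
go(443,-116.5,70)
cv2.imwrite('pics/w17.png',cams.grab_frame('wrist'))"
```

```text
clock: 36.0
eef_pos: [443.2, -116.6, 68.4]
tcp_rot: [-1.571, -0.002, -0.136]
contact_force: [-0.2, 0.3, 0.6]
opening: 0.75
t 36.00 pos [ 443.2 -116.6   68.4] rot [-1.5712 -0.002  -0.1358] open 0.750 F [-0.2  0.3  0.6]
turn deg [0.02 0.01 0.12] shift cm [-0.02 -0.16  0.01] (after turn: [-0.02 -0.16  0.01] )
```

View pics/w17.png

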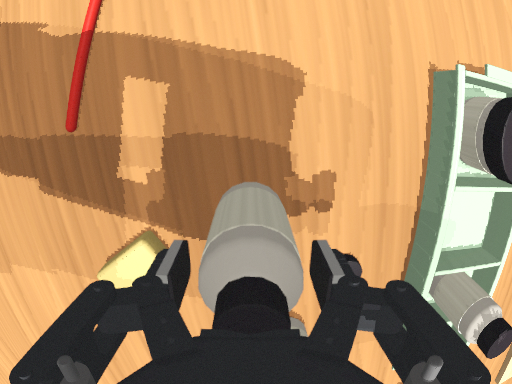

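Centred. Grip and lift.

```bash

python3 -m crank '[[0,0,0,0,-0.2,0,0.3],[0,0,0,0,0,0,-1],[0,0,0,0,0,0,-1],[0,0,0,0,0,0,-1],[0,0,0,0,0,0,-1],[0,0,0,0,0,0,-1],[0,0,0,0,0,0,-1],[0,0,0,0,0,0,-1],[0,0,0,0,0,0,-1],[0,0,0,0,0,0,-1]]' 50
python3 -m crank '[[0,0,0,0,-1.5,0,-1],[0,0,0,0,-2,0,-1],[0,0,0,0,-2.5,0,-1],[0,0,0,0,-2.5,0,-1],[0,0,0,0,-2.5,0,-1],[0,0,0,0,-2.5,0,-1],[0,0,0,0,-2.5,0,-1],[0,0,0,0,-1,0,-1],[0,0,0,0,0,0,-1],[0,0,0,0,0,0,-1]]'
python3 -c "
from h import *
go(*cad(0,13,230))
cv2.imwrite('pics/w18.png',cams.grab_frame('wrist'))"
```

```text
clock: 36.88
eef_pos: [443.7, -116.8, 72.2]
tcp_rot: [-1.571, -0.004, -0.136]
contact_force: [0.1, 0.7, -3.4]
opening: 0.55
clock: 37.72
eef_pos: [440.7, -116.0, 248.4]
tcp_rot: [-1.571, 0.001, -0.136]
contact_force: [-0.1, -0.1, -2.9]
opening: 0.543
t 37.72 pos [ 440.7 -116.   248.4] rot [-1.5708e+00  8.0000e-04 -1.3580e-01] open 0.543 F [-0.1 -0.1 -2.9]
turn deg [ 0.    0.01 -0.05] shift cm [18.51  1.83 -0.61] (after turn: [18.51  1.84 -0.61] )
```

View pics/w18.png

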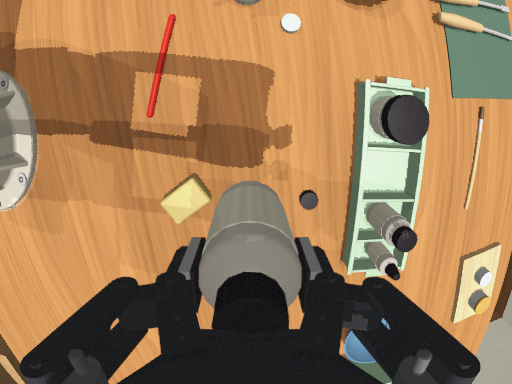

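```bash

python3 -m crank '[[0,0,0,2.2,0,-0.1,-1],[0,0,0,2.2,0,-0.1,-1],[0,0,0,2.2,0,-0.1,-1],[0,0,0,2.2,0,-0.1,-1],[0,0,0,2.2,0,-0.1,-1],[0,0,0,2.2,0,-0.1,-1],[0,0,0,2.2,0,0,-1],[0,0,0,1.2,0,0,-1],[0,0,0,0,0,0,-1],[0,0,0,0,0,0,-1]]'
python3 -c "
from h import *
go(*cad(0,13,140))"
```

```text
clock: 38.6
eef_pos: [603.0, -143.5, 227.4]
tcp_rot: [-1.568, 0.027, -0.136]
contact_force: [0.0, 0.1, -2.4]
opening: 0.544
t 38.60 pos [ 603.  -143.5  227.4] rot [-1.568   0.0275 -0.136 ] open 0.544 F [ 0.   0.1 -2.4]
turn deg [-0.16 -0.   -1.57] shift cm [ 2.3   8.68 -0.11] (after turn: [ 2.06  8.74 -0.09] )
```

```bash

python3 -m crank '[[-0.1,0,-1.5,2,0,-0.1,-1],[0,0,0,0,0,0,-1],[0,0,0,0,1.5,0,-1],[0,0,0,0,1.5,0,-1],[0,0,0,0,1.5,0,-1],[0,0,0,0,1.5,0,-1],[0,0,0,0,1,0,-1],[0,0,0,0,0,0,-1],[0,0,0,0,0,0,-1],[0,0,0,0,0,0,-1]]'
python3 -m crank '[[0,0,0,0,0,0,-1],[0,0,0,0,0,0,-1],[0,0,0,0,0,0,-1],[0,0,0,0,0,0,-1],[0,0,0,0,0,0,-1],[0,0,0,0,0,0,-1],[0,0,0,0,0,0,-1],[0,0,0,0,0,0,-1],[0,0,0,0,0,0,-1],[0,0,0,0,0,0,-1]]'
python3 -c "
from h import *
go(*cad(0,13,76))
cv2.imwrite('pics/w19.png',cams.grab_frame('wrist'))
i=cams.grab_frame('side')[150:330,250:430];cv2.imwrite('pics/s19.png',cv2.resize(i,None,fx=3.3,fy=3.3,interpolation=2))"
```

```text
clock: 39.43
eef_pos: [617.6, -146.5, 150.2]
tcp_rot: [-1.569, 0.005, -0.136]
contact_force: [-0.1, -0.7, -1.6]
opening: 0.539
clock: 40.27
eef_pos: [619.8, -147.0, 154.4]
tcp_rot: [-1.57, -0.001, -0.136]
contact_force: [-0.6, -0.2, -2.6]
opening: 0.546
t 40.27 pos [ 619.8 -147.   154.4] rot [-1.570e+00 -1.000e-03 -1.365e-01] open 0.546 F [-0.6 -0.2 -2.6]
turn deg [-0.05 -0.03  0.06] shift cm [0.34 7.84 0.03] (after turn: [0.35 7.84 0.04] )
```

View pics/w19.png

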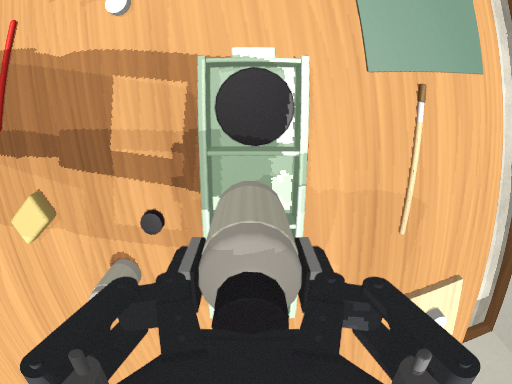

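View pics/s19.png

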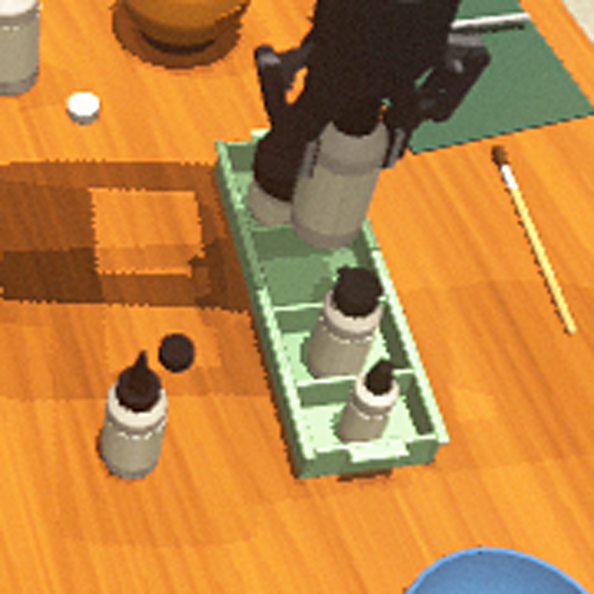

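```bash

python3 -m crank '[[0,0,0,0.2,1,0,-1],[0,0,0,0,1,0,-1],[0,0,0,0,1,0,-1],[0,0,0,0,0.4,0,-1],[0,0,0,0,0,0,-1],[0,0,0,0,0,0,-1],[0,0,0,0,0,0,-1],[0,0,0,0,0,0,-1],[0,0,0,0,0,0,-1],[0,0,0,0,0,0,-1]]'
python3 -c "
from h import *
go(*cad(0,13,76))"
```

```text
clock: 41.2
eef_pos: [621.3, -147.1, 115.2]
tcp_rot: [-1.57, 0.001, -0.137]
contact_force: [-0.2, 0.2, -1.9]
opening: 0.549
t 41.20 pos [ 621.3 -147.1  115.2] rot [-1.5697e+00  1.4000e-03 -1.3650e-01] open 0.549 F [-0.2  0.2 -1.9]
turn deg [-0.06 -0.03 -0.08] shift cm [0.2  3.92 0.02] (after turn: [0.2  3.92 0.03] )
```

```bash

python3 -m crank '[[0,0,0,0.2,0.6,0,-1],[0,0,0,0,0.8,0,-1],[0,0,0,0,0.8,0,-1],[0,0,0,0,0.7,0,-1],[0,0,0,0,0.5,0,-1],[0,0,0,0,0.2,0,-1],[0,0,0,0,0,0,-1],[0,0,0,0,0,0,-1],[0,0,0,0,0,0,-1],[0,0,0,0,0,0,-1]]'
python3 -c "
from h import *
go(*cad(0,13,75))"
```

```text
clock: 42.03
eef_pos: [624.1, -147.5, 76.0]
tcp_rot: [-1.57, -0.0, -0.136]
contact_force: [-0.2, -0.6, -1.7]
opening: 0.545
t 42.03 pos [ 624.1 -147.5   76. ] rot [-1.5699e+00 -1.0000e-04 -1.3640e-01] open 0.545 F [-0.2 -0.6 -1.7]
turn deg [-0.05 -0.02  0.  ] shift cm [-0.09  0.1   0.02] (after turn: [-0.09  0.1   0.02] )
```

Still carrying the weight; ease down until the floor takes it.

```bash

python3 -m crank '[[0,0,0,0,0.15,0,-1],[0,0,0,0,0.15,0,-1],[0,0,0,0,0,0,-1],[0,0,0,0,0,0,-1],[0,0,0,0,0,0,-1],[0,0,0,0,0,0,-1],[0,0,0,0,0,0,-1],[0,0,0,0,0,0,-1],[0,0,0,0,0,0,-1],[0,0,0,0,0,0,-1]]'
python3 -c "
from h import *
go(*cad(0,13,75))"
```

```text
clock: 42.87
eef_pos: [624.6, -147.6, 76.1]
tcp_rot: [-1.57, -0.002, -0.136]
contact_force: [-1.0, -0.5, -1.6]
opening: 0.547
t 42.87 pos [ 624.6 -147.6   76.1] rot [-1.57   -0.0017 -0.1365] open 0.547 F [-1.  -0.5 -1.6]
turn deg [-0.05 -0.03  0.1 ] shift cm [-0.14  0.11  0.03] (after turn: [-0.14  0.11  0.03] )
```

```bash

python3 -m crank '[[0,0,0,-0.1,0.3,0,-1],[0,0,0,0,0.2,0,-1],[0,0,0,0,0.1,0,-1],[0,0,0,0,0.1,0,-1],[0,0,0,0,0.1,0,-1],[0,0,0,0,0.1,0,-1],[0,0,0,0,0.1,0,-1],[0,0,0,0,0.1,0,-1],[0,0,0,0,0.1,0,-1],[0,0,0,0,0.1,0,-1]]'
python3 -c "
from h import *
go(*cad(0,13,75))"
```

```text
clock: 43.7
eef_pos: [625.0, -147.5, 75.6]
tcp_rot: [-1.57, -0.004, -0.136]
contact_force: [-4.3, 1.0, 10.3]
opening: 0.541
t 43.70 pos [ 625.  -147.5   75.6] rot [-1.5701 -0.0045 -0.1364] open 0.541 F [-4.3  1.  10.3]
turn deg [-0.04 -0.02  0.26] shift cm [-0.17  0.06  0.02] (after turn: [-0.17  0.06  0.02] )
```

Floor contact (+10 N). Release gradually and rise.

```bash

python3 -m crank '[[0,0,0,0,-0.1,0,-1],[0,0,0,0,0,0,0.15],[0,0,0,0,0,0,0.25],[0,0,0,0,0,0,0.4],[0,0,0,0,0,0,0.5],[0,0,0,0,0,0,0.5],[0,0,0,0,0,0,0.5],[0,0,0,0,0,0,0.5],[0,0,0,0,0,0,0.5],[0,0,0,0,0,0,0.5]]'
python3 -m crank '[[0,0,0,0,-1,0,0.5],[0,0,0,0,-1.5,0,0.5],[0,0,0,0,-2,0,0.5],[0,0,0,0,-3,0,0.5],[0,0,0,0,-3,0,0.5],[0,0,0,0,-3,0,0.5],[0,0,0,0,-3,0,0.5],[0,0,0,0,-2,0,0.5],[0,0,0,0,0,0,0.5],[0,0,0,0,0,0,0.5]]'
python3 -c "
from h import *
go(400,-147,270)
cv2.imwrite('pics/w20.png',cams.grab_frame('wrist'))"
python3 -m crank '[[0,0,0,-2.5,0,0,0.5],[0,0,0,-2.5,0,0,0.5],[0,0,0,-2.5,0,0,0.5],[0,0,0,-2.5,0,0,0.5],[0,0,0,-2.5,0,0,0.5],[0,0,0,-2.5,0,0,0.5],[0,0,0,-2.5,0,0,0.5],[0,0,0,-2,0,0,0.5],[0,0,0,0,0,0,0.5],[0,0,0,0,0,0,0.5]]'
python3 -c "
from h import *
i=cams.grab_frame('side')[100:350,200:430];cv2.imwrite('pics/s20.png',cv2.resize(i,None,fx=2.4,fy=2.4,interpolation=2))
i=cams.grab_frame('top');cv2.imwrite('pics/t20.png',i)
i=i[90:230,90:430];cv2.imwrite('pics/t20z.png',cv2.resize(i,None,fx=2.3,fy=2.3,interpolation=2))"
```

```text
clock: 44.53
eef_pos: [625.8, -147.8, 76.3]
tcp_rot: [-1.57, -0.006, -0.136]
contact_force: [0.1, -0.1, -0.8]
opening: 0.751
clock: 45.37
eef_pos: [623.2, -147.4, 275.4]
tcp_rot: [-1.57, -0.006, -0.136]
contact_force: [0.4, 0.4, 0.5]
opening: 0.75
t 45.37 pos [ 623.2 -147.4  275.4] rot [-1.5702 -0.0056 -0.1364] open 0.750 F [0.4 0.4 0.5]
turn deg [-0.03 -0.02  0.32] shift cm [-22.13   0.42  -3.  ] (after turn: [-22.12   0.54  -2.99] )
clock: 46.25
eef_pos: [414.3, -117.4, 261.3]
tcp_rot: [-1.568, 0.015, -0.136]
contact_force: [0.1, -0.8, -0.4]
opening: 0.751
```

View pics/w20.png

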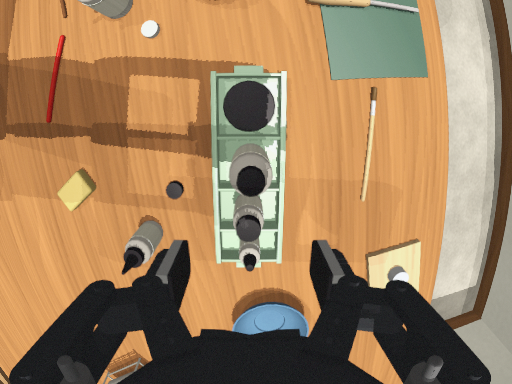

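View pics/s20.png

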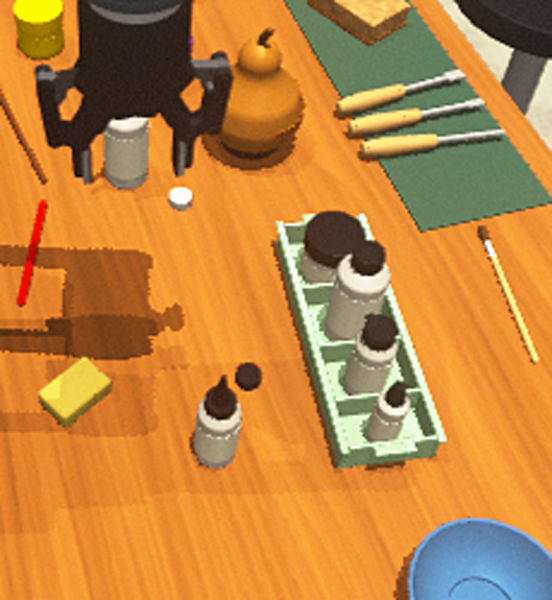

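View pics/t20z.png

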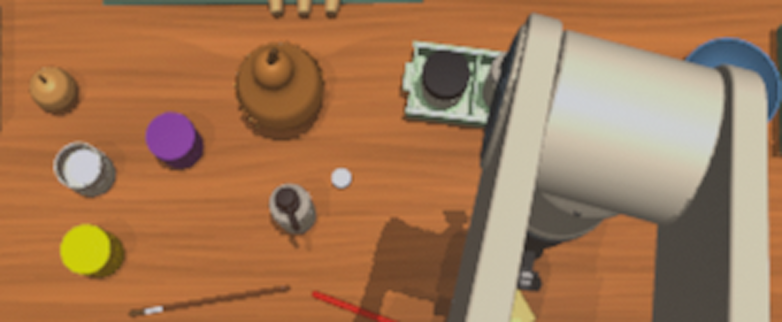

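```bash
python3 - <<'E'
from h import *
P=([623.2,-147.4,275.4],[-1.5702,-.0056,-.1364])
for n,p,z in(("jar",(248.5,106),64),("tall",(251,181),126),("flip",(249,228),99),("drop",(250,265),92)):print(n,tocad(wz(*p,z,*P)))
# side-view: cap tops
for n,p,z in(("jar",(335,228),64),("tall",(370,252),126),("flip",(380,326),99),("drop",(398,385),92)):
    print(n,tocad(onz("side",p[0]/2.4+200,p[1]/2.4+100,z)))
print(r.sense()["contact_force"],r.sense()["clock"])
E
```

```text
jar [ 0.3 87.4]
tall [ 2.6 15. ]
flip [  0.7 -47.1]
drop [   1.9 -100.1]
jar [-0.  90.5]
tall [ 1. 10.]
flip [ -2.4 -50.7]
drop [  -1.7 -106.1]
[-0.41614312  0.71537139  0.29181741] 46.35
```

```bash
python3 -c "
from rig import order
print(order.sign_off())"
```

```text
the job is handed in; nothing more can be done
None
```

All four paints are in their own pockets of the caddy, and I handed the job in at about 46 s of the 106 s allowed. I placed the dropper, flip-top, jar and tall bottle in that order. The arm was clear of everything at the end.

**Last position check:** the two views differed by 0.6–6 mm, and both put every container inside its limits. The limits on y are ±11 mm from each pocket's centre. Positions are (x, y) in the caddy frame, in mm:

| Container | Pocket centre y | Wrist view (x, y) | Side view (x, y) |
|---|---|---|---|
| Jar | +87 | 0.3, 87.4 | 0.0, 90.5 |
| Tall | +13 | 2.6, 15.0 | 1.0, 10.0 |
| Flip-top | −50 | 0.7, −47.1 | −2.4, −50.7 |
| Dropper | −103 | 1.9, −100.1 | −1.7, −106.1 |

- **Height and tilt:** I did not measure height or tilt directly. The positions assume each container rests on the floor, and all four look upright in the pictures. Only the tall bottle showed a clear floor contact, at about 10 N, before I let go.
- **Things to leave:** the glue bottle, pump bottle and rinse jar were standing and looked unmoved in the last pictures. I did not measure their positions.

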